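# Separate polished bells from the tumbling stones

### The arm

A 6-joint arm with a two-finger parallel gripper is mounted at the origin on the work surface. World frame = base frame: x ahead of the robot, y to its left, z up, the work surface at z = 0. Lengths are in m, angles in degrees, forces in N, time in s.
With the tool pointing down it reaches from about 0.3 to 0.75 m from the base axis. Payload 8.5 kg.
Tool frame: the origin (TCP) lies on the centre line of the jaws, within the pads' length; the fingertips stand env.tcp_to_tips ahead of it and the grasp point (between the pads) lies 8 mm behind it (env.tcp_to_tips is the distance from the TCP to the fingertips, in m); z points along the fingers, y is the direction in which the jaws open and shut (so a half turn about z gives the same grasp; the last joint's range is limited). The gripper opens to 85 mm and grips with 20 to 120 N. Pads are 22 mm wide; open, the fingers measure 114 mm over their backs; the gripper's body (76 mm by 85 mm) begins 54 mm behind the grasp point. The pads swing forward as they close: fully open they stand 13 mm farther back than shut.
Start: joints at [-77.08, 21.807, 74.336, -0, 83.858, -12.336], TCP at [0.235, -0.497, 0.203] pointing down, gripper open.
Joint ranges: [-178.18, 178.18], [-50.72, 133.34], [12.68, 142.11], [-81.47, 261.47], [9.98, 163.14], [-165.26, 165.26]. Speed limits (degrees/s): [136.94, 136.94, 180, 180, 180, 180].

### API

Orientations are given as a 3x3 rotation matrix whose columns are the frame's x, y, z axes.
In Python, from rig import env gives the robot as it stands. The module is installed in compiled form; this text tells all that it offers.
- The arm moves only by the tool carry_out, never from a script. Its argument "rows" is a list of rows, each an object of numbers: "tx", "ty", "tz": the shift along the tool's x, y, z in cm; "yaw": the turn about the tool's z in rad. In form: [{"tx": .., "ty": .., "tz": .., "yaw": ..}, ...]. A call has 1 to 12 rows; each row shifts and turns the pose as measured when the row begins, along the tool's axes as they then stand; what a row does not reach is not made up. A row lasts 1/10 s, in which the tool goes at most 50 mm and 8.59 degrees, less where a joint would pass 70% of its speed; a pose out of reach is approached as far as the arm can. A call is refused whole if a number of a shift passes 5 or a number of a turn 0.15, either way. A call with a gripper value outside its range is refused whole. "jaw" is the closure, from -1 (fully open) to 1 (shut), set as the call begins (left out, the last holds). The fingers move at their own pace and stop on an object; "squeeze" is the grip in N (left out, the last holds). Time passes only in rows, so rows that do not move let the fingers close. It gives the time, the measured TCP pose, the force and the opening at its end, in the units of the state.
- env.observe(): the state, without advancing time (a new reading comes with each control period).
- env.get_image(name): name is "scene" or "top" or "wrist"; returns the picture (480x640x3 uint8, red, green, blue); there is no depth.
- env.camera_params(name): a dict with "vertical_fov" (degrees; the focal length in pixels is half the picture's height over the tangent of half this angle, whatever the lens; pixels are square), "cx", "cy" (the principal point, pixels), "view" (4x4, takes a point from world to camera coordinates). Camera axes: x right, y up, looking along -z (the intrinsics and any distortion apply to the point x, -y, -z); pixel columns grow to the right and rows downward; lengths in m; the calibration is good to about 2 mm. A picture is of the moment at which its call begins: read the wrist's pose just before it. camera_params takes no time and is no camera call; for the wrist camera it gives the pose at the moment of the call.
- env.close_job(): hands the job in, once; it reports no verdict.
The state is a dict: "time_s": time; "q": joint angles; "qvel": joint speeds; "joint_efforts": joint torques, N m; "position": TCP position; "tool_rot": TCP orientation; "ft_force": force on the tool from outside, world axes, zero at the start; "wrist_torque": the same for the moment, N m; "grip_width": finger opening in m.
Only numpy, scipy, OpenCV 4.12 (cv2) and the standard library are available. Lean on these libraries where they do the work, as an engineer would, in place of code of your own. Each camera call takes 0.05 s, during which the arm holds its last target. There are 200 camera calls.

### The job

The tumbler's load of brass sheep bells and green polishing stones lies on the drain deck. Slide the wooden crate up against the stand below the sieve's lip, push all bells and stones off the deck into the level sieve with the scraper, then tilt the sieve by its handle bar, rocking it if need be, until every stone has dropped through into the stone box while the bells stay in the sieve, and only then tip it right up so that the bells slide over the lip into the crate. Then blow the bells dry: hold the air duster in the air with its nozzle aimed at the middle of the crate from about 15 cm, still for 2 seconds. Finish with every bell in the crate, the sieve back level, the duster lying flat in the middle of its mat and the scraper standing in the middle of its rest block, and leave the other things on the bench alone.

Things in the scene. Friction and masses are not known exactly. Their poses are not given: they have to be found in the camera images.
- stand: the separator: fixed blue frame carrying a steel drain deck, a hinged sieve and, under the sieve, a stone box. Origin on the bench right under the sieve's hinge line, on the machine's middle line. Its x runs along the hinge away from the robot, its y from the hinge towards the deck, z up. Two hinge uprights, 146 mm high, stand at y = 0, x = -105 and 105 mm
- deck_edge (a point): middle of the deck's front edge, at the height of its sheet (145 mm above the bench), 275 mm from the hinge line; axes as the stand's. The deck runs from here 248 mm in +y and is 180 mm wide inside (x -90 to 90), with 30 mm high rims on both sides and at the back, none at this edge, where things drop 50 mm onto the sieve. Polished wet steel, friction about 0.2
- stone_box (a point): middle of the stone box's yellow floor, 4 mm above the bench, seen through the sieve's bars; axes as the stand's. The open box is 180 mm (x) by 265 mm (y) inside and lies under the whole sieve; side walls 88 mm high, at the hinge end 100 mm (there its outside is 15 mm beyond the hinge line)
- hinge (a point): middle of the hinge line, 134 mm above the bench, at the sieve's discharge lip; axes as the stand's. Sieve 180 mm wide inside; from here in +y, when level: 8 mm bars with 30 mm gaps run down 39 mm over 41 mm (the upturned apron), then flat to 200 mm, then solid floor to 263 mm at the deck, 95 mm above the bench. Side walls 60 mm, end wall 46 mm. Friction about 0.2
- sieve (a joint): angle of the sieve (rad), 0 = level, up to 1.4 as the deck's side is lifted about the hinge line. Damped: let go, it sinks to level by itself in some 2 s. At 0.4 to 0.6 things slide down the bars, stones fall through (quick small shakes free trapped ones) and bells rest on the apron; tilt slowly, or they shoot over it. At 1.25 to 1.35 the bells slide off over the lip. Lifting takes 8 to 14 N at the bar
- sieve_grip (a point): middle of the sieve's round steel handle bar, 16 mm thick, 100 mm long, red end knob; it sticks out from the side wall towards the robot, parallel to the hinge line, this point 60 mm out from the wall. At level it is 170 mm from the hinge line (+y) and 22 mm below it. Point and axes turn with the sieve. The bar can turn between lightly closed fingers
- crate_mid (a point): low open wooden crate for the bells with a blue felt floor, 0.8 kg, 240 mm (its x) by 200 mm (its y) by 70 mm high, walls 8 mm thick, floor 8 mm. The point is at its middle, 35 mm above its underside. It slides on the bench. To catch the bells it must stand close against the hinge end of the stand, in line with it, under the fixed discharge chute, which slopes from the hinge line down to 54 mm beyond it (-y), 80 mm above the bench
- mat: fixed black rubber mat for the air duster, 210 mm (its x) by 80 mm (its y) by 6 mm high, lying between the robot and the sieve. Origin: centre of its underside
- duster_mid (a point): cordless air duster, orange with a black battery, lying flat: 204 mm long (its x, nozzle at +x), 44 mm wide (its y), 34 mm high, 0.35 kg. The point is at the middle of its body, 17 mm above its underside, near its centre of mass
- nozzle (a point): the mouth of the duster's nozzle, 104 mm ahead of duster_mid and 5 mm lower. The nozzle is turned 45 degrees down from the duster's +x: this point's own z axis is the line of aim, out of the nozzle
- rest: fixed wooden rest block with a black rubber top for the scraper, 190 mm (its x) by 150 mm (its y) by 80 mm high. Origin: centre of its underside
- scraper_mid (a point): scraper: a wooden block 140 mm long (its x) by 50 mm (its y) by 36 mm high with a rubber underside and on top a red grip ridge 100 mm long (x), 20 mm thick (y), 40 mm high; 76 mm high in all, 0.3 kg. The point is at the middle, 38 mm above its underside; the ridge spans 36 to 76 mm above the underside. It fits between the deck's rims, either face forward
- bell1_mid (a point): brass sheep bell, four-sided and tapering: mouth 54 mm (its x) by 46 mm (its y), crown 40 by 36 mm, 60 mm high and a 10 mm steel loop on top; 110 g. The point is on its axis 30 mm above the mouth; z points to the loop. At the start it stands mouth down on the deck. May be absent
- bell2_mid (a point): brass sheep bell, four-sided and tapering: mouth 54 mm (its x) by 46 mm (its y), crown 40 by 36 mm, 60 mm high and a 10 mm steel loop on top; 110 g. The point is on its axis 30 mm above the mouth; z points to the loop. At the start it stands mouth down on the deck. May be absent
- bell3_mid (a point): brass sheep bell, four-sided and tapering: mouth 54 mm (its x) by 46 mm (its y), crown 40 by 36 mm, 60 mm high and a 10 mm steel loop on top; 110 g. The point is on its axis 30 mm above the mouth; z points to the loop. At the start it stands mouth down on the deck. May be absent
- bell4_mid (a point): brass sheep bell, four-sided and tapering: mouth 54 mm (its x) by 46 mm (its y), crown 40 by 36 mm, 60 mm high and a 10 mm steel loop on top; 110 g. The point is on its axis 30 mm above the mouth; z points to the loop. At the start it stands mouth down on the deck. May be absent
- stone1_mid (a point): green triangular polishing stone, 22 mm sides, 12 mm thick, 20 g; the point is at its centre. At the start it lies on the deck. May be absent
- stone2_mid (a point): green triangular polishing stone, 22 mm sides, 12 mm thick, 20 g; the point is at its centre. At the start it lies on the deck. May be absent
- stone3_mid (a point): green triangular polishing stone, 22 mm sides, 12 mm thick, 20 g; the point is at its centre. At the start it lies on the deck. May be absent
- stone4_mid (a point): green triangular polishing stone, 22 mm sides, 12 mm thick, 20 g; the point is at its centre. At the start it lies on the deck. May be absent
- stone5_mid (a point): green triangular polishing stone, 22 mm sides, 12 mm thick, 20 g; the point is at its centre. At the start it lies on the deck. May be absent
- stone6_mid (a point): green triangular polishing stone, 22 mm sides, 12 mm thick, 20 g; the point is at its centre. At the start it lies on the deck. May be absent
- grease_tin: upright grease tin with red label, 70 mm wide, 90 mm high; origin at the centre of its underside. To be left alone
- angle_iron: piece of dark angle iron 120 by 40 by 40 mm; origin at the centre of its underside. To be left alone
Things that resemble listed ones, but are neither listed nor needed, are in the scene too. Leave any blue or purple look-alike of the part that bears scraper_mid alone.

How it is judged (in metres and radians):
On the way, in this order (a step that is already met when the one before it is completed fails the run):
1. the scraper pushes bells or stones along the deck (y of scraper_mid in the frame of stand above 0.275 m and (contact force between scraper and bell1 above 0.15 N or contact force between scraper and bell2 above 0.15 N or contact force between scraper and bell3 above 0.15 N or contact force between scraper and bell4 above 0.15 N or contact force between scraper and stone1 above 0.15 N or contact force between scraper and stone2 above 0.15 N or contact force between scraper and stone3 above 0.15 N or contact force between scraper and stone4 above 0.15 N or contact force between scraper and stone5 above 0.15 N or contact force between scraper and stone6 above 0.15 N)), for 0.05 s.
2. every bell and every stone has left the deck and lies in the level sieve (or has already dropped through its bars into the stone box) (value of joint sieve below 0.1 rad and x of bell1_mid in the frame of stand between -0.1 and 0.1 m and y of bell1_mid in the frame of stand between -0.02 and 0.271 m and z of bell1_mid in the frame of stand between 0.09 and 0.24 m and x of bell2_mid in the frame of stand between -0.1 and 0.1 m and y of bell2_mid in the frame of stand between -0.02 and 0.271 m and z of bell2_mid in the frame of stand between 0.09 and 0.24 m and x of bell3_mid in the frame of stand between -0.1 and 0.1 m and y of bell3_mid in the frame of stand between -0.02 and 0.271 m and z of bell3_mid in the frame of stand between 0.09 and 0.24 m and x of bell4_mid in the frame of stand between -0.1 and 0.1 m and y of bell4_mid in the frame of stand between -0.02 and 0.271 m and z of bell4_mid in the frame of stand between 0.09 and 0.24 m and x of stone1_mid in the frame of stand between -0.1 and 0.1 m and y of stone1_mid in the frame of stand between -0.02 and 0.271 m and z of stone1_mid in the frame of stand between 0 and 0.19 m and x of stone2_mid in the frame of stand between -0.1 and 0.1 m and y of stone2_mid in the frame of stand between -0.02 and 0.271 m and z of stone2_mid in the frame of stand between 0 and 0.19 m and x of stone3_mid in the frame of stand between -0.1 and 0.1 m and y of stone3_mid in the frame of stand between -0.02 and 0.271 m and z of stone3_mid in the frame of stand between 0 and 0.19 m and x of stone4_mid in the frame of stand between -0.1 and 0.1 m and y of stone4_mid in the frame of stand between -0.02 and 0.271 m and z of stone4_mid in the frame of stand between 0 and 0.19 m and x of stone5_mid in the frame of stand between -0.1 and 0.1 m and y of stone5_mid in the frame of stand between -0.02 and 0.271 m and z of stone5_mid in the frame of stand between 0 and 0.19 m and x of stone6_mid in the frame of stand between -0.1 and 0.1 m and y of stone6_mid in the frame of stand between -0.02 and 0.271 m and z of stone6_mid in the frame of stand between 0 and 0.19 m), for 0.2 s.
3. the sieve is tilted by more than 0.3 rad, every stone has fallen into the stone box below, and every bell is still in the sieve (value of joint sieve above 0.3 rad and x of stone1_mid in the frame of stand between -0.095 and 0.095 m and y of stone1_mid in the frame of stand between -0.012 and 0.26 m and z of stone1_mid in the frame of stand between 0 and 0.07 m and x of stone2_mid in the frame of stand between -0.095 and 0.095 m and y of stone2_mid in the frame of stand between -0.012 and 0.26 m and z of stone2_mid in the frame of stand between 0 and 0.07 m and x of stone3_mid in the frame of stand between -0.095 and 0.095 m and y of stone3_mid in the frame of stand between -0.012 and 0.26 m and z of stone3_mid in the frame of stand between 0 and 0.07 m and x of stone4_mid in the frame of stand between -0.095 and 0.095 m and y of stone4_mid in the frame of stand between -0.012 and 0.26 m and z of stone4_mid in the frame of stand between 0 and 0.07 m and x of stone5_mid in the frame of stand between -0.095 and 0.095 m and y of stone5_mid in the frame of stand between -0.012 and 0.26 m and z of stone5_mid in the frame of stand between 0 and 0.07 m and x of stone6_mid in the frame of stand between -0.095 and 0.095 m and y of stone6_mid in the frame of stand between -0.012 and 0.26 m and z of stone6_mid in the frame of stand between 0 and 0.07 m and x of bell1_mid in the frame of sieve_grip between 0.06 and 0.25 m and y of bell1_mid in the frame of sieve_grip between -0.19 and 0.1 m and z of bell1_mid in the frame of sieve_grip between -0.02 and 0.14 m and x of bell2_mid in the frame of sieve_grip between 0.06 and 0.25 m and y of bell2_mid in the frame of sieve_grip between -0.19 and 0.1 m and z of bell2_mid in the frame of sieve_grip between -0.02 and 0.14 m and x of bell3_mid in the frame of sieve_grip between 0.06 and 0.25 m and y of bell3_mid in the frame of sieve_grip between -0.19 and 0.1 m and z of bell3_mid in the frame of sieve_grip between -0.02 and 0.14 m and x of bell4_mid in the frame of sieve_grip between 0.06 and 0.25 m and y of bell4_mid in the frame of sieve_grip between -0.19 and 0.1 m and z of bell4_mid in the frame of sieve_grip between -0.02 and 0.14 m), for 0.2 s.
4. the sieve is tipped by more than 1.0 rad and no bell is left in it: all have gone over the lip (value of joint sieve above 1 rad and y of each of bell1_mid, bell2_mid, bell3_mid, bell4_mid in the frame of stand below -0.045 m), for 0.1 s.
5. with every bell in the crate, the duster's nozzle points at the middle of the crate (its line of aim passing within 35 mm) from 60 to 220 mm away, held still for 1.5 s (x of crate_mid in the frame of nozzle between -0.035 and 0.035 m and y of crate_mid in the frame of nozzle between -0.035 and 0.035 m and z of crate_mid in the frame of nozzle between 0.06 and 0.22 m and linear speed of duster below 0.03 m/s and height (world z) of duster_mid above 0.08 m and x of bell1_mid in the frame of crate_mid between -0.115 and 0.115 m and y of bell1_mid in the frame of crate_mid between -0.095 and 0.095 m and z of bell1_mid in the frame of crate_mid between -0.035 and 0.075 m and x of bell2_mid in the frame of crate_mid between -0.115 and 0.115 m and y of bell2_mid in the frame of crate_mid between -0.095 and 0.095 m and z of bell2_mid in the frame of crate_mid between -0.035 and 0.075 m and x of bell3_mid in the frame of crate_mid between -0.115 and 0.115 m and y of bell3_mid in the frame of crate_mid between -0.095 and 0.095 m and z of bell3_mid in the frame of crate_mid between -0.035 and 0.075 m and x of bell4_mid in the frame of crate_mid between -0.115 and 0.115 m and y of bell4_mid in the frame of crate_mid between -0.095 and 0.095 m and z of bell4_mid in the frame of crate_mid between -0.035 and 0.075 m), for 1.5 s.
At the end, for the whole second after the job is handed in: every bell lies in the crate (middle below 90 mm), every stone in the stone box, the sieve is level (below 0.06 rad), the crate flat on the bench, the scraper upright on its rest block and the duster flat on its mat, each within 45 mm of its middle, all at rest (x of bell1_mid in the frame of crate_mid between -0.115 and 0.115 m and y of bell1_mid in the frame of crate_mid between -0.095 and 0.095 m and z of bell1_mid in the frame of crate_mid between -0.035 and 0.075 m and x of bell2_mid in the frame of crate_mid between -0.115 and 0.115 m and y of bell2_mid in the frame of crate_mid between -0.095 and 0.095 m and z of bell2_mid in the frame of crate_mid between -0.035 and 0.075 m and x of bell3_mid in the frame of crate_mid between -0.115 and 0.115 m and y of bell3_mid in the frame of crate_mid between -0.095 and 0.095 m and z of bell3_mid in the frame of crate_mid between -0.035 and 0.075 m and x of bell4_mid in the frame of crate_mid between -0.115 and 0.115 m and y of bell4_mid in the frame of crate_mid between -0.095 and 0.095 m and z of bell4_mid in the frame of crate_mid between -0.035 and 0.075 m and x of stone1_mid in the frame of stand between -0.095 and 0.095 m and y of stone1_mid in the frame of stand between -0.012 and 0.26 m and z of stone1_mid in the frame of stand between 0 and 0.07 m and x of stone2_mid in the frame of stand between -0.095 and 0.095 m and y of stone2_mid in the frame of stand between -0.012 and 0.26 m and z of stone2_mid in the frame of stand between 0 and 0.07 m and x of stone3_mid in the frame of stand between -0.095 and 0.095 m and y of stone3_mid in the frame of stand between -0.012 and 0.26 m and z of stone3_mid in the frame of stand between 0 and 0.07 m and x of stone4_mid in the frame of stand between -0.095 and 0.095 m and y of stone4_mid in the frame of stand between -0.012 and 0.26 m and z of stone4_mid in the frame of stand between 0 and 0.07 m and x of stone5_mid in the frame of stand between -0.095 and 0.095 m and y of stone5_mid in the frame of stand between -0.012 and 0.26 m and z of stone5_mid in the frame of stand between 0 and 0.07 m and x of stone6_mid in the frame of stand between -0.095 and 0.095 m and y of stone6_mid in the frame of stand between -0.012 and 0.26 m and z of stone6_mid in the frame of stand between 0 and 0.07 m and value of joint sieve below 0.06 rad and angle between each of crate_mid, scraper_mid, duster_mid's own z axis and vertical below 0.1 rad and height (world z) of crate_mid below 0.045 m and horizontal distance between scraper_mid and rest below 0.045 m and z of scraper_mid in the frame of rest between 0.105 and 0.13 m and horizontal distance between duster_mid and mat below 0.045 m and height (world z) of duster_mid below 0.04 m and linear speed of each of duster, bell1, bell2, bell3, bell4, scraper, crate below 0.03 m/s); the robot touches nothing.
It fails at once if the grease tin is moved by more than 4 cm (distance of grease_tin from where it was at the start of the episode above 0.04 m).
It fails at once if the piece of angle iron is moved by more than 4 cm (distance of angle_iron from where it was at the start of the episode above 0.04 m).
Of bell1, bell2, bell3, bell4 only 2 to 4 are there at a start; the rules pass over those that are not, and their reading is None.
Of stone1, stone2, stone3, stone4, stone5, stone6 only 3 to 6 are there at a start; the rules pass over those that are not, and their reading is None.
At some moment in a run one of scraper, crate may be knocked a few centimetres aside while the robot is not near it.
Once in a run the grip may slacken for a moment while it holds something.
It also fails if it takes over 192 s, if anything falls off the work surface, if the arm or the gripper's body presses on something with over 40 N, if the wrist force passes 120 N, or if a joint passes its speed limit or range.

## Working session

There is one attempt and no reset: what is moved stays moved. The work goes in short steps, Python scripts to look and compute and a tool call to move; the robot and the scene stay as the last step left them, time stands still between calls to the robot, and variables do not carry over. Pictures are saved under pics/ and viewed, about 12 in all and at most 16, crops included, and the job is handed in when it is done.

Besides the shell and the picture viewer there is one more tool, called after "Emit:" as name(argument=value, ...), one argument or row to a line, values as JSON. carry_out: Moves the arm, as the interface text tells. Its arguments: {"type":"object","properties":{"rows":{"type":"array","items":{"type":"object","properties":{"tx":{"type":"number"},"ty":{"type":"number"},"tz":{"type":"number"},"yaw":{"type":"number"}}}},"jaw":{"type":"number"},"squeeze":{"type":"number"}},"required":["rows"]}

```bash
mkdir -p pics; ls
cat > h.py <<'E'
import numpy as np, cv2
from rig import env
def cam(n):
    p=env.camera_params(n); V=np.array(p['view']); f=240/np.tan(np.radians(p['vertical_fov'])/2)
    return f,p['cx'],p['cy'],V,p
def ray(n,u,v,c=None):
    f,cx,cy,V,_=c or cam(n); d=np.array([(u-cx)/f,-(v-cy)/f,-1]); R=V[:3,:3]; 
    return -R.T@V[:3,3], R.T@d
def onz(n,u,v,z,c=None):
    o,d=ray(n,u,v,c); return o+d*(z-o[2])/d[2]
def proj(n,P,c=None):
    f,cx,cy,V,_=c or cam(n); q=V[:3,:3]@np.array(P)+V[:3,3]; return cx+f*q[0]/-q[2], cy+f*q[1]/q[2]
def snap(n,name):
    im=env.get_image(n)[:,:,::-1].copy(); cv2.imwrite('pics/'+name,im); return im
E
python3 - <<'E'
from h import *
for n in('scene','top','wrist'): snap(n,n+'0.png'); print(n,env.camera_params(n))
s=env.observe(); print(s, env.tcp_to_tips)
E
```

```text
pics
scene {'vertical_fov': 56.40658639421868, 'cx': 321.3852930477653, 'cy': 242.37895959871483, 'view': array([[ 8.43715947e-03,  9.99910454e-01,  1.03874206e-02,
        -3.83334970e-02],
       [-7.03748702e-01, -1.44220633e-03,  7.10447524e-01,
         1.88962782e-01],
       [ 7.10398887e-01, -1.33042928e-02,  7.03673516e-01,
        -1.55350362e+00],
       [ 0.00000000e+00,  0.00000000e+00,  0.00000000e+00,
         1.00000000e+00]])}
top {'vertical_fov': 55.6240789348486, 'cx': 316.8159983134372, 'cy': 238.14088933785453, 'view': array([[ 2.91560466e-02, -9.99566915e-01,  3.98839133e-03,
         1.55130599e-02],
       [ 9.82146162e-01,  2.93893085e-02,  1.85809537e-01,
        -4.53745758e-01],
       [-1.85846282e-01, -1.50028829e-03,  9.82577686e-01,
        -1.52098391e+00],
       [ 0.00000000e+00,  0.00000000e+00,  0.00000000e+00,
         1.00000000e+00]])}
wrist {'vertical_fov': 60.5457224839845, 'cx': 312.5781108278513, 'cy': 242.84795028912032, 'view': array([[ 4.26698483e-01, -9.04393701e-01, -6.61455064e-04,
        -5.50219408e-01],
       [ 8.68401731e-01,  4
[... 325 characters left out ...]
,
        8.38574860e+01, -1.23353619e+01]), 'qvel': array([-0.00145232, -0.10526009, -0.24618238, -0.04151634,  0.06369114,
        0.06985184]), 'joint_efforts': array([ 1.32890797e-03, -4.48624921e+01, -2.31344265e+01, -1.97357026e-04,
        3.72127513e-03, -5.87913036e-06]), 'position': array([ 0.23463606, -0.49717251,  0.20237423]), 'tool_rot': array([[ 9.04395983e-01,  4.26694106e-01, -2.13221150e-04],
       [ 4.26694085e-01, -9.04395419e-01,  1.04096829e-03],
       [ 2.51338802e-04, -1.03242774e-03, -9.99999435e-01]]), 'ft_force': array([-0.31302588, -0.61211148,  0.11747644]), 'wrist_torque': array([ 0.03171879,  0.03055745, -0.03867579]), 'grip_width': 0.08552785919245628} 0.011
```

View pics/top0.png

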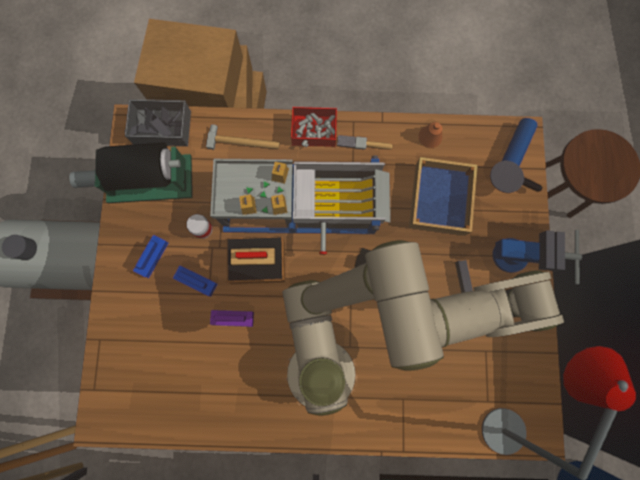

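View pics/scene0.png

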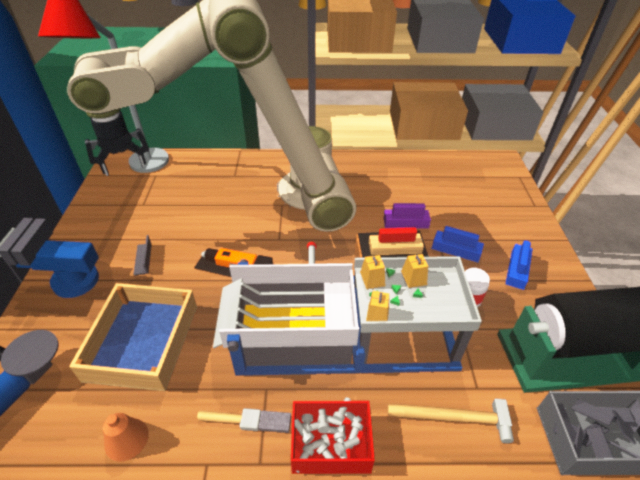

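Run:
```python
from h import *
a=cv2.imread('pics/top0.png')[145:285,200:490]; b=cv2.imread('pics/scene0.png')[220:380,190:490]
a=cv2.resize(a,(800,386),interpolation=cv2.INTER_CUBIC); cv2.imwrite('pics/c1.png',a)
cv2.imwrite('pics/c2.png',cv2.resize(b,(800,427),interpolation=cv2.INTER_CUBIC))
```

```text
(no output)
```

View pics/c1.png

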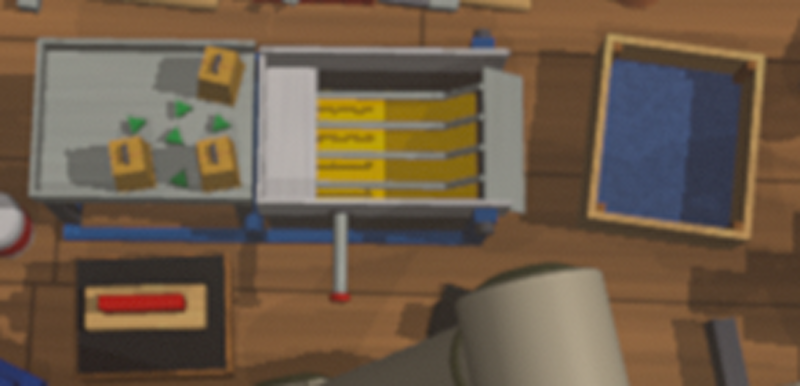

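View pics/c2.png

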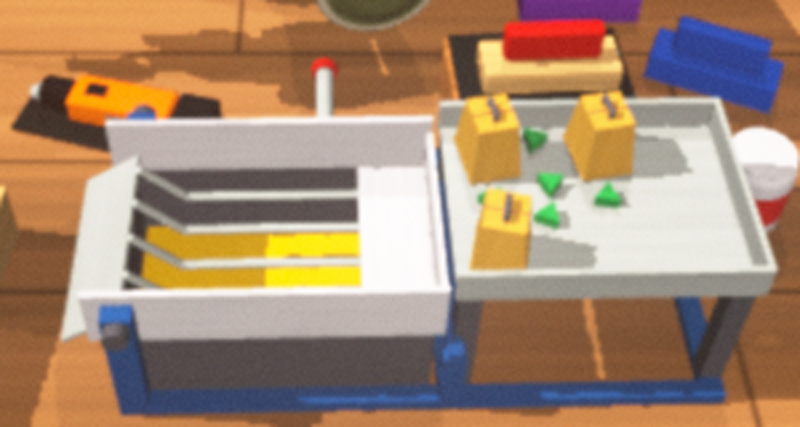

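Run:
```python
from h import *
T=lambda u,v,z:np.round(onz('top',200+u/2.7586,145+v/2.757,z)[:2],4)
S=lambda u,v,z:np.round(onz('scene',190+u/2.667,220+v/2.667,z)[:2],4)
for k,p in dict(deckrimBL=(40,40,.175),deckrimFL=(30,198,.175),deckFR=(255,202,.175),deckBR=(262,47,.175),knob=(340,297,.112),wallF0=(262,207,.155),wallF1=(505,205,.16),
 rest=(78,262,.08),rest1=(225,255,.08),rest2=(232,373,.08),rest3=(77,373,.08),ridgeL=(97,303,.156),ridgeR=(185,303,.156),blkL=(85,308,.116),blkR=(206,306,.116),
 c0=(610,36,.07),c1=(764,57,.07),c2=(748,239,.07),c3=(590,217,.07),b1=(215,62,.21),b2=(120,150,.21),b3=(210,150,.21),chuteT=(483,68,.134),chuteT2=(484,212,.134),chB=(524,75,.08),chB2=(524,212,.08)).items(): print(k,T(*p))
for k,p in dict(mat1=(15,125,.006),mat2=(220,100,.006),matr=(220,117,.006),matl=(38,93,.006),noz=(38,90,.018),body1=(68,92,.034),body2=(178,108,.034),bat=(218,108,.02),chB=(65,338,.08),knob=(322,65,.112), dF=(455,298,.175),dB=(775,272,.175),irn=(0,0,0)).items(): print(k,S(*p))
im=cv2.imread('pics/scene0.png');hsv=cv2.cvtColor(im,cv2.COLOR_BGR2HSV)
def blob(im,lo,hi,a):
    m=cv2.inRange(cv2.cvtColor(im,cv2.COLOR_BGR2HSV),lo,hi);n,l,st,c=cv2.connectedComponentsWithStats(m)
    return [(st[i].tolist(),np.round(c[i],1)) for i in range(1,n) if st[i,4]>a]
print('orange',blob(im[230:300,180:300],(5,180,100),(17,255,255),30))
t=cv2.imread('pics/top0.png')
print('green',[T((c[0]+200-200)*2.7586,(c[1])*2.757,.15) for s,c in blob(t[145:225,200:300],(45,100,60),(85,255,255),3)])
red=[c for s,c in blob(t[240:300,200:340],(0,180,110),(6,255,255),4)];print('red',red,[onz('top',c[0]+200,c[1]+240,.15) for c in red])
```

```text
deckrimBL [0.6775 0.3679]
deckrimFL [0.4867 0.3659]
deckFR [0.4897 0.1077]
deckBR [0.6769 0.1068]
knob [0.3922 0.0064]
wallF0 [0.4887 0.1005]
wallF1 [ 0.4984 -0.1814]
rest [0.4307 0.3249]
rest1 [0.4447 0.147 ]
rest2 [0.3015 0.1324]
rest3 [0.2961 0.3173]
ridgeL [0.3701 0.2849]
ridgeR [0.3731 0.1843]
blkL [0.3695 0.3059]
blkR [0.3761 0.1638]
c0 [ 0.7435 -0.3272]
c1 [ 0.7215 -0.5215]
c2 [ 0.4858 -0.4933]
c3 [ 0.5076 -0.2994]
b1 [0.6444 0.1578]
b2 [0.5371 0.2601]
b3 [0.5402 0.1587]
chuteT [ 0.6734 -0.1583]
chuteT2 [ 0.4953 -0.1605]
chB [ 0.6849 -0.2166]
chB2 [ 0.5092 -0.2164]
mat1 [ 0.3747 -0.3243]
mat2 [ 0.3376 -0.1075]
matr [ 0.3628 -0.1058]
matl [ 0.3273 -0.3081]
noz [ 0.3342 -0.3048]
body1 [ 0.3525 -0.2668]
body2 [ 0.3757 -0.1473]
bat [ 0.3626 -0.107 ]
chB [ 0.6839 -0.2095]
knob [0.3891 0.0054]
dF [0.7084 0.1119]
dB [0.6843 0.3684]
irn [ 0.1677 -0.3827]
orange [([34, 17, 43, 21, 263], array([49.3, 27.1]))]
green [array([0.6081, 0.2023]), array([0.5877, 0.2557]), array([0.5915, 0.1561]), array([0.5726, 0.209 ]), array([0.5213, 0.1992])]
red [array([50.5, 14.4]), array([123.5,  12.5])] [array([0.37398649, 0.23751575, 0.15      ]), array([0.38698064, 0.00616042, 0.15      ])]
```

```bash
cat >> h.py <<'E'
def go(x,y,z,a,s=None):
    "tool-frame shift (cm) then yaw (rad) to reach world xyz, tool-x heading a deg"
    s=s or env.observe(); R=s['tool_rot']; p=s['position']
    d=R.T@(np.array([x,y,z])-p)*100; a0=np.degrees(np.arctan2(R[1,0],R[0,0])); da=(a0-a+180)%360-180
    n=max(1,int(np.ceil(np.linalg.norm(d)/4.5))); m=int(np.ceil(abs(np.radians(da))/.14))
    print('t=%.2f p=%s a0=%.2f w=%.3f F=%s'%(s['time_s'],np.round(p,4),a0,s['grip_width'],np.round(s['ft_force'],1)))
    print('shift cm',np.round(d,2),'| n=%d'%n,np.round(d/n,2),'| yaw %.3f rad m=%d %.3f'%(np.radians(da),m,np.radians(da)/max(m,1)))
E
python3 -c "
from h import *
go(.497,-.396,.2,83.3)"
```

```text
t=0.15 p=[ 0.2346 -0.4972  0.2024] a0=25.26 w=0.086 F=[-0.3 -0.6  0.1]
shift cm [28.05  2.05  0.24] | n=7 [4.01 0.29 0.03] | yaw -1.013 rad m=8 -0.127
```

Emit:
carry_out(
  rows=[
    {"tx": 4.7, "ty": 0.35},
    {"tx": 4.7, "ty": 0.35},
    {"tx": 4.7, "ty": 0.35},
    {"tx": 4.7, "ty": 0.35},
    {"tx": 4.7, "ty": 0.35},
    {"tx": 4.5, "ty": 0.3},
  ],
  jaw=-0.2,
)

```text
validation failed for argument at $.ro...
```

Emit:
carry_out(
  rows=[
    {"yaw": -0.145},
    {"yaw": -0.145},
    {"yaw": -0.145},
    {"yaw": -0.145},
    {"yaw": -0.145},
    {"yaw": -0.145},
    {"yaw": -0.145},
  ],
)

```text
validation failed for argument at $.ro...
```

Run:
```python
from h import *
go(.497,-.396,.2,83.3)
snap('wrist','w1.png'); snap('top','t1.png')
print(proj('wrist',(.4858,-.4933,.07)),proj('wrist',(.5076,-.2994,.07)))
```

```text
t=0.15 p=[ 0.2346 -0.4972  0.2024] a0=25.26 w=0.086 F=[-0.3 -0.6  0.1]
shift cm [28.05  2.05  0.24] | n=7 [4.01 0.29 0.03] | yaw -1.013 rad m=8 -0.127
(np.float64(483.3933201183915), np.float64(-147.65232479926954)) (np.float64(194.41456979779622), np.float64(-382.87834089110066))
```

View pics/w1.png

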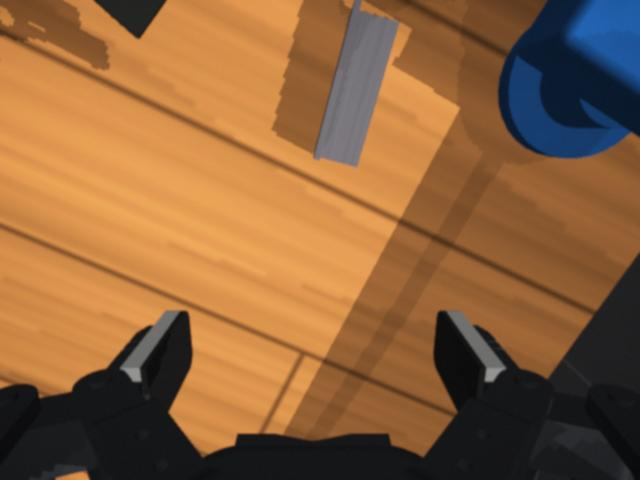

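The picture shows the angle iron (355,90) and the vise; the move was refused because every row needs all four keys.

Emit:
carry_out(
  rows=[
    {"tx": 4.7, "ty": 0.35, "tz": 0, "yaw": 0},
    {"tx": 4.7, "ty": 0.35, "tz": 0, "yaw": 0},
    {"tx": 4.7, "ty": 0.35, "tz": 0, "yaw": 0},
    {"tx": 4.7, "ty": 0.35, "tz": 0, "yaw": 0},
    {"tx": 4.7, "ty": 0.35, "tz": 0, "yaw": 0},
    {"tx": 4.5, "ty": 0.3, "tz": 0, "yaw": 0},
  ],
  jaw=-0.2,
)

```text
time_s: 0.85
position: [0.5012, -0.3966, 0.2017]
tool_rot: [[0.909, 0.417, -0.002], [0.417, -0.909, 0.001], [-0.001, -0.001, -1.0]]
ft_force: [-0.9, 0.4, 0.5]
grip_width: 0.0511
```

Emit:
carry_out(
  rows=[
    {"tx": 0, "ty": 0, "tz": 0, "yaw": -0.145},
    {"tx": 0, "ty": 0, "tz": 0, "yaw": -0.145},
    {"tx": 0, "ty": 0, "tz": 0, "yaw": -0.145},
    {"tx": 0, "ty": 0, "tz": 0, "yaw": -0.145},
    {"tx": 0, "ty": 0, "tz": 0, "yaw": -0.145},
    {"tx": 0, "ty": 0, "tz": 0, "yaw": -0.145},
    {"tx": 0, "ty": 0, "tz": 0, "yaw": -0.145},
  ],
)

```text
time_s: 1.55
position: [0.5074, -0.3915, 0.1986]
tool_rot: [[0.09, 0.996, -0.004], [0.996, -0.09, 0.004], [0.004, -0.004, -1.0]]
ft_force: [-0.2, -0.5, -0.8]
grip_width: 0.0511
```

Run:
```python
from h import *
go(.497,-.396,.2,83.3)
snap('wrist','w1.png'); snap('top','t1.png')
print(proj('wrist',(.4858,-.4933,.07)),proj('wrist',(.5076,-.2994,.07)))
```

```text
t=1.55 p=[ 0.5074 -0.3915  0.1986] a0=84.86 w=0.051 F=[-0.2 -0.5 -0.8]
shift cm [-0.54 -0.99 -0.14] | n=1 [-0.54 -0.99 -0.14] | yaw 0.027 rad m=1 0.027
(np.float64(297.22216741910665), np.float64(345.7296053158608)) (np.float64(299.2507344768736), np.float64(92.54463838477011))
```

View pics/w1.png

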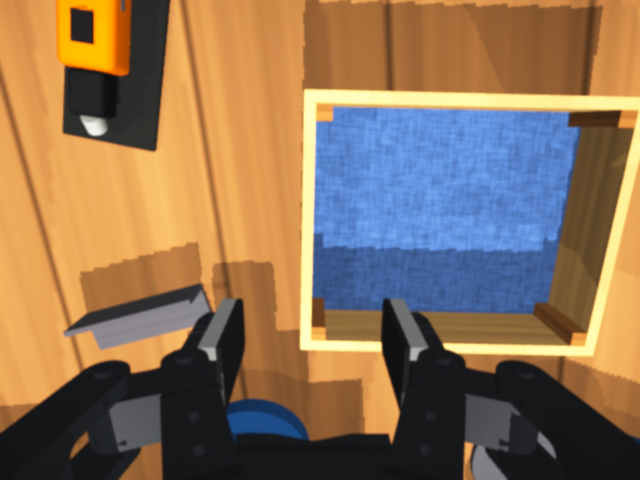

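The crate's near wall runs from (301,349) to (305,90), its far corners at (639,98) and (592,355). The mat and duster nozzle are at top left, with mat corners at (157,150) and (64,132).

Run:
```python
from h import *
W=lambda u,v,z:np.round(onz('wrist',u,v,z),4)[:2]
C=[W(301,349,.07),W(305,90,.07),W(639,98,.07),W(592,355,.07)]; print(C,np.mean(C,0))
e=C[1]-C[0]; print('near wall heading',np.degrees(np.arctan2(e[1],e[0])), np.linalg.norm(e), (C[0]+C[1])/2)
print('mat',W(157,150,.006),W(64,132,.006),'noz',W(95,125,.018))
i=W(68,335,0);print(i,W(205,290,.02))
m=(C[0]+C[1])/2
go(.5,-.396,.056,np.degrees(np.arctan2(e[1],e[0])))
```

```text
[array([ 0.4886, -0.4966]), array([ 0.5117, -0.2981]), array([ 0.7399, -0.325 ]), array([ 0.7261, -0.5241])] [ 0.616575 -0.41095 ]
near wall heading 83.36218696577936 0.1998395856681053 [ 0.50015 -0.39735]
mat [ 0.3782 -0.3296] [ 0.3017 -0.3072] noz [ 0.3358 -0.3047]
[ 0.2509 -0.5001] [ 0.4025 -0.4571]
t=1.65 p=[ 0.5074 -0.3915  0.1986] a0=84.58 w=0.051 F=[ 0.4  0.1 -0.4]
shift cm [-0.57 -0.63 14.26] | n=4 [-0.14 -0.16  3.57] | yaw 0.021 rad m=1 0.021
```

Emit:
carry_out(
  rows=[
    {"tx": -0.6, "ty": -0.3, "tz": 3.6, "yaw": 0.021},
    {"tx": 0, "ty": 0, "tz": 3.6, "yaw": 0},
    {"tx": 0, "ty": 0, "tz": 3.6, "yaw": 0},
    {"tx": 0, "ty": 0, "tz": 3.2, "yaw": 0},
    {"tx": 0, "ty": 0, "tz": 0, "yaw": 0},
  ],
)

```text
time_s: 2.15
position: [0.5039, -0.3976, 0.0555]
tool_rot: [[0.139, 0.99, -0.001], [0.99, -0.139, 0.001], [0.001, -0.001, -1.0]]
ft_force: [-0.6, 0.2, 0.2]
grip_width: 0.0511
```

Emit:
carry_out(
  rows=[
    {"tx": 0, "ty": 0, "tz": 0, "yaw": 0},
    {"tx": 0, "ty": 0, "tz": 0, "yaw": 0},
    {"tx": 0, "ty": 0, "tz": 0, "yaw": 0},
    {"tx": 0, "ty": 0, "tz": 0, "yaw": 0},
    {"tx": 0, "ty": 0, "tz": 0, "yaw": 0},
    {"tx": 0, "ty": 0, "tz": 0, "yaw": 0},
  ],
  jaw=1,
  squeeze=60,
)

```text
time_s: 2.75
position: [0.5062, -0.4, 0.0627]
tool_rot: [[0.145, 0.989, 0.006], [0.989, -0.145, -0.007], [-0.006, 0.007, -1.0]]
ft_force: [0.2, 1.1, 0.4]
grip_width: 0.0
```

```bash
python3 -c "
from h import *
go(.467,-.283,.056,90)"
```

```text
t=2.75 p=[ 0.5062 -0.4     0.0627] a0=81.68 w=0.000 F=[0.2 1.1 0.4]
shift cm [11.01 -5.57  0.57] | n=3 [ 3.67 -1.86  0.19] | yaw -0.145 rad m=2 -0.073
```

Emit:
carry_out(
  rows=[
    {"tx": 0, "ty": 0, "tz": -5, "yaw": 0},
    {"tx": 0, "ty": 0, "tz": -5, "yaw": 0},
    {"tx": 0, "ty": 0, "tz": 0, "yaw": 0},
  ],
  jaw=-0.2,
)

```text
time_s: 3.05
position: [0.5053, -0.3991, 0.1649]
tool_rot: [[0.145, 0.989, 0.005], [0.989, -0.145, -0.005], [-0.004, 0.005, -1.0]]
ft_force: [-0.1, 0.1, 0.4]
grip_width: 0.0429
```

```bash
python3 -c "
from h import *
go(.467,-.283,.056,90)
a=snap('wrist','w2.png');b=snap('scene','s2.png')
cv2.imwrite('pics/cmb.png',np.hstack([cv2.resize(a,(400,300)),cv2.resize(b[240:420,40:280],(400,300))]))"
```

```text
t=3.05 p=[ 0.5053 -0.3991  0.1649] a0=81.66 w=0.043 F=[-0.1  0.1  0.4]
shift cm [10.98 -5.53 10.82] | n=4 [ 2.74 -1.38  2.7 ] | yaw -0.146 rad m=2 -0.073
```

View pics/cmb.png

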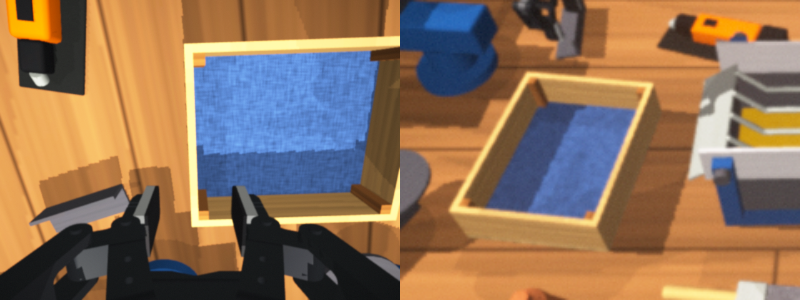

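The wrist view (left) shows the crate where it was, near wall at (190,130). The scene view (right) shows something dark at (545,15), which I need to check against the TCP projection.

```bash
python3 -c "
from h import *
p=env.observe()['position']
for n in ('scene','wrist','top'): print(n,proj(n,p),proj(n,(p[0],p[1],.07)),proj(n,(.5039,-.3976,.0555)))
print([proj('wrist',q) for q in ((.4886,-.4966,.07),(.5117,-.2981,.07))])
o=np.linalg.inv(cam('wrist')[3])[:3,3];print(o)
a=snap('scene','s3.png');cv2.imwrite('pics/s3c.png',cv2.resize(a[100:400,0:300],(600,600)))"
```

```text
scene (np.float64(142.98318778754313), np.float64(263.94600480518)) (np.float64(152.42225126419686), np.float64(287.5869754275317)) (np.float64(153.80265604713992), np.float64(291.22776378546973))
wrist (np.float64(309.9185029931101), np.float64(288.2074639996041)) (np.float64(311.00535041149107), np.float64(236.13660604590686)) (np.float64(311.3196122165752), np.float64(230.77365030204732))
top (np.float64(450.44718180397035), np.float64(219.75157097712906)) (np.float64(442.77177923754886), np.float64(225.66773730527535)) (np.float64(441.63798811997117), np.float64(226.53404417281766))
[(np.float64(310.27432019150126), np.float64(369.78435173187626)), (np.float64(299.6565825837903), np.float64(73.19338039661457))]
[ 0.51552208 -0.32773655  0.33051092]
```

View pics/s3c.png

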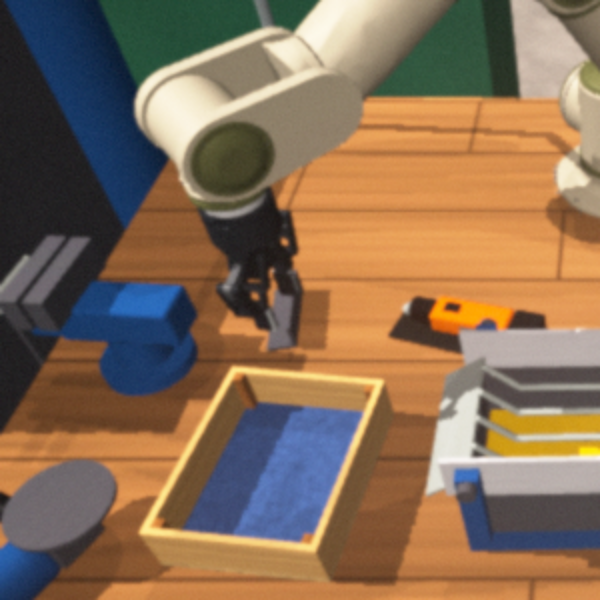

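Emit:
carry_out(
  rows=[
    {"tx": 0, "ty": -0.1, "tz": 4, "yaw": 0},
    {"tx": 0, "ty": 0, "tz": 4, "yaw": 0},
    {"tx": 0, "ty": 0, "tz": 4, "yaw": 0},
    {"tx": 0, "ty": 0, "tz": 0, "yaw": 0},
  ],
  jaw=-0.2,
)

```text
time_s: 3.6
position: [0.5002, -0.3945, 0.0294]
tool_rot: [[0.145, 0.989, -0.008], [0.989, -0.145, 0.009], [0.008, -0.009, -1.0]]
ft_force: [0.6, 0.7, -0.8]
grip_width: 0.051
```

Emit:
carry_out(
  rows=[
    {"tx": 0, "ty": 0, "tz": 0, "yaw": 0},
    {"tx": 0, "ty": 0, "tz": 0, "yaw": 0},
  ],
  jaw=0.85,
  squeeze=40,
)

```text
time_s: 3.8
position: [0.5003, -0.3947, 0.0302]
tool_rot: [[0.146, 0.989, -0.008], [0.989, -0.145, 0.01], [0.009, -0.01, -1.0]]
ft_force: [0.6, -0.2, -0.1]
grip_width: 0.0228
```

Emit:
carry_out(
  rows=[
    {"tx": 0, "ty": 0, "tz": 0, "yaw": 0},
  ],
)

```text
time_s: 3.9
position: [0.501, -0.3953, 0.0318]
tool_rot: [[0.145, 0.989, -0.006], [0.989, -0.145, 0.008], [0.007, -0.007, -1.0]]
ft_force: [-4.8, 0.3, 0.6]
grip_width: 0.0081
```

Emit:
carry_out(
  rows=[
    {"tx": 0, "ty": 0, "tz": 0, "yaw": 0},
    {"tx": 0, "ty": 0, "tz": 0, "yaw": 0},
  ],
)

```text
time_s: 4.1
position: [0.5014, -0.3951, 0.0333]
tool_rot: [[0.144, 0.99, -0.005], [0.99, -0.144, 0.007], [0.006, -0.006, -1.0]]
ft_force: [1.3, 0.9, -3.8]
grip_width: 0.0072
```

```bash
python3 -c "
from h import *
go(.467,-.283,.045,90)
a=snap('scene','s4.png');cv2.imwrite('pics/s4c.png',cv2.resize(a[220:340,60:240],(720,480)))"
```

```text
t=4.10 p=[ 0.5014 -0.3951  0.0333] a0=81.72 w=0.007 F=[ 1.3  0.9 -3.8]
shift cm [10.6  -5.03 -1.07] | n=3 [ 3.53 -1.68 -0.36] | yaw -0.145 rad m=2 -0.072
```

View pics/s4c.png

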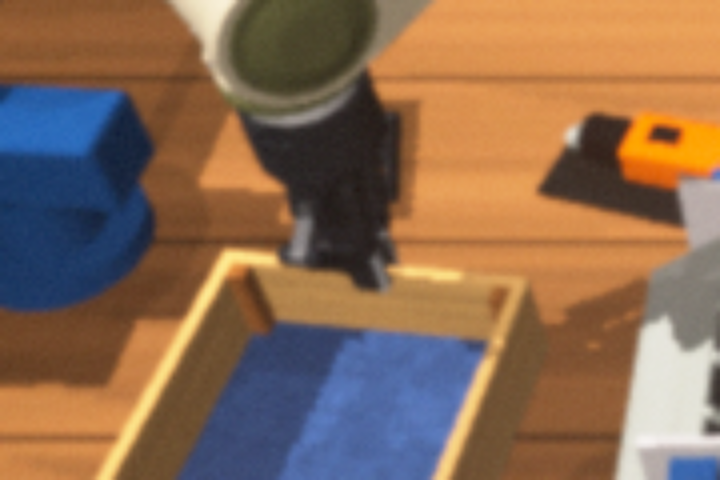

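Emit:
carry_out(
  rows=[
    {"tx": 1.2, "ty": -0.4, "tz": 0, "yaw": -0.03},
    {"tx": 1.2, "ty": -0.4, "tz": 0, "yaw": -0.03},
    {"tx": 1.2, "ty": -0.4, "tz": 0, "yaw": -0.03},
    {"tx": 1.2, "ty": -0.4, "tz": 0, "yaw": -0.03},
    {"tx": 1.2, "ty": -0.4, "tz": 0, "yaw": 0},
    {"tx": 1.2, "ty": -0.4, "tz": 0, "yaw": 0},
    {"tx": 1.2, "ty": -0.4, "tz": 0, "yaw": 0},
    {"tx": 1.2, "ty": -0.4, "tz": 0, "yaw": 0},
  ],
  squeeze=70,
)

```text
time_s: 4.95
position: [0.4748, -0.2968, 0.0354]
tool_rot: [[0.025, 1.0, 0.0], [1.0, -0.025, -0.001], [-0.001, 0.0, -1.0]]
ft_force: [0.9, -1.5, -4.8]
grip_width: 0.0074
```

```bash
python3 -c "
from h import *
go(.467,-.277,.033,88.4)
a=snap('scene','s5.png');cv2.imwrite('pics/s5c.png',cv2.resize(a[200:400,60:360],(750,500)))"
```

```text
t=4.95 p=[ 0.4748 -0.2968  0.0354] a0=88.55 w=0.007 F=[ 0.9 -1.5 -4.8]
shift cm [ 1.95 -0.83  0.24] | n=1 [ 1.95 -0.83  0.24] | yaw 0.003 rad m=1 0.003
```

View pics/s5c.png

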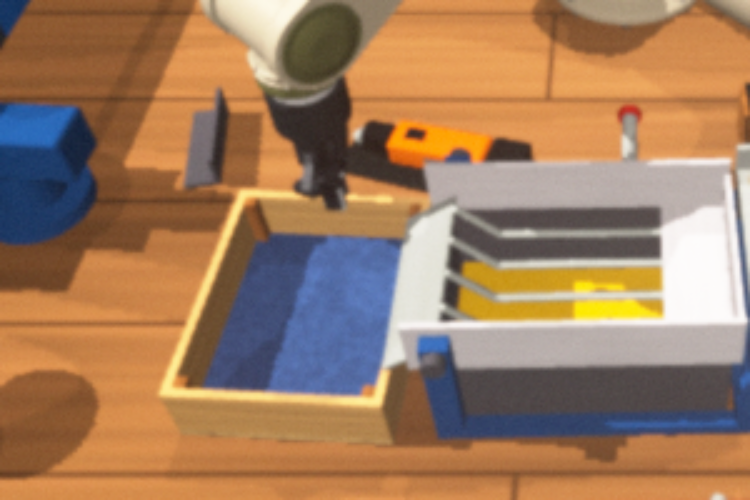

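The crate is following, nearly square and under the chute; the gap to the stand at (410,400) is still about 2 cm.

Emit:
carry_out(
  rows=[
    {"tx": 0.8, "ty": -0.5, "tz": 0, "yaw": 0},
    {"tx": 0.8, "ty": -0.4, "tz": 0, "yaw": 0},
  ],
)

```text
time_s: 5.2
position: [0.4653, -0.278, 0.0356]
tool_rot: [[0.025, 1.0, -0.0], [1.0, -0.025, 0.0], [0.0, -0.0, -1.0]]
ft_force: [0.4, -2.2, -4.6]
grip_width: 0.0066
```

Emit:
carry_out(
  rows=[
    {"tx": 0.4, "ty": 0, "tz": 0, "yaw": 0},
    {"tx": 0.4, "ty": 0, "tz": 0, "yaw": 0},
  ],
)

```text
time_s: 5.4
position: [0.4651, -0.2726, 0.0364]
tool_rot: [[0.024, 1.0, 0.001], [1.0, -0.024, -0.007], [-0.007, 0.001, -1.0]]
ft_force: [-7.0, -29.7, -5.1]
grip_width: 0.0068
```

Emit:
carry_out(
  rows=[
    {"tx": 0.3, "ty": 0, "tz": 0, "yaw": 0},
    {"tx": 0.3, "ty": 0, "tz": 0, "yaw": 0},
  ],
)

```text
time_s: 5.6
position: [0.4656, -0.2733, 0.0376]
tool_rot: [[0.023, 1.0, 0.002], [1.0, -0.023, -0.021], [-0.021, 0.003, -1.0]]
ft_force: [-4.1, -15.2, -6.5]
grip_width: 0.0071
```

Emit:
carry_out(
  rows=[
    {"tx": 0, "ty": 0, "tz": 0, "yaw": 0},
    {"tx": 0, "ty": 0, "tz": 0, "yaw": 0},
    {"tx": 0, "ty": 0, "tz": 0, "yaw": 0},
    {"tx": 0, "ty": 0, "tz": -4, "yaw": 0},
    {"tx": 0, "ty": 0, "tz": -5, "yaw": 0},
    {"tx": 0, "ty": 0, "tz": -5, "yaw": 0},
    {"tx": 0, "ty": 0, "tz": -5, "yaw": 0},
    {"tx": 0, "ty": 0, "tz": -3, "yaw": 0},
  ],
  jaw=-0.2,
)

```text
time_s: 6.4
position: [0.4642, -0.266, 0.2618]
tool_rot: [[0.019, 1.0, -0.003], [1.0, -0.019, -0.014], [-0.014, -0.003, -1.0]]
ft_force: [0.4, -0.7, -0.2]
grip_width: 0.0511
```

```bash
python3 -c "
from h import *
go(.36,.235,.26,90); print(np.round(env.observe()['tool_rot'],4).tolist())
snap('top','t5.png')"
```

```text
t=6.40 p=[ 0.4642 -0.266   0.2618] a0=88.91 w=0.051 F=[ 0.4 -0.7 -0.2]
shift cm [ 49.89 -11.38  -0.49] | n=12 [ 4.16 -0.95 -0.04] | yaw -0.019 rad m=1 -0.019
[[0.0191, 0.9998, -0.0031], [0.9997, -0.0191, -0.014], [-0.014, -0.0029, -0.9999]]
```

Emit:
carry_out(
  rows=[
    {"tx": 4.5, "ty": -1, "tz": 0, "yaw": 0},
    {"tx": 4.5, "ty": -1, "tz": 0, "yaw": 0},
    {"tx": 4.5, "ty": -1, "tz": 0, "yaw": 0},
    {"tx": 4.5, "ty": -1, "tz": 0, "yaw": 0},
    {"tx": 4.5, "ty": -1, "tz": 0, "yaw": 0},
    {"tx": 4.5, "ty": -1, "tz": 0, "yaw": 0},
    {"tx": 4.5, "ty": -1, "tz": 0, "yaw": 0},
    {"tx": 4.5, "ty": -1, "tz": 0, "yaw": 0},
    {"tx": 4.5, "ty": -1, "tz": 0, "yaw": 0},
    {"tx": 4.5, "ty": -1, "tz": 0, "yaw": 0},
    {"tx": 4.5, "ty": -1, "tz": 0, "yaw": 0},
  ],
)

```text
time_s: 7.55
position: [0.3584, 0.2463, 0.2556]
tool_rot: [[0.022, 1.0, 0.007], [1.0, -0.022, -0.018], [-0.018, 0.008, -1.0]]
ft_force: [1.3, -0.2, 0.1]
grip_width: 0.0512
```

```bash
cat >> h.py <<'E'
def blobs(im,lo,hi,a):
    m=cv2.inRange(cv2.cvtColor(im,cv2.COLOR_BGR2HSV),lo,hi)
    return [(round(cv2.contourArea(c)),[np.round(q,1).tolist() if i<2 else round(q,1) for i,q in enumerate(cv2.minAreaRect(c))],cv2.boxPoints(cv2.minAreaRect(c))) for c in cv2.findContours(m,cv2.RETR_EXTERNAL,cv2.CHAIN_APPROX_NONE)[0] if cv2.contourArea(c)>a]
E
python3 -c "
from h import *
go(.374,.2375,.156,90)
t=snap('top','t6.png');w=snap('wrist','w6.png')
for n,z,i,a in(('wrist',.156,w,300),('top',.156,t,12)):
  for b in blobs(i,(0,170,70),(7,255,255),a): print(n,b[0],b[1],[np.round(onz(n,*q,z)[:2],4).tolist() for q in b[2]])
cv2.imwrite('pics/cmb6.png',np.hstack([cv2.resize(w,(400,300)),cv2.resize(t[140:290,300:500],(400,300))]))
"
```

```text
t=7.55 p=[0.3584 0.2463 0.2556] a0=88.74 w=0.051 F=[ 1.3 -0.2  0.1]
shift cm [-0.67  1.5   9.99] | n=3 [-0.22  0.5   3.33] | yaw -0.022 rad m=1 -0.022
wrist 3628 [[338.0, 244.8], [142.1, 28.5], 87.8] [[0.3652, 0.2857], [0.3837, 0.2861], [0.3889, 0.1834], [0.3683, 0.1829]]
wrist 753 [[444.5, 17.4], [69.1, 23.7], 19.8] [[0.417, 0.3769], [0.421, 0.3884], [0.46, 0.3757], [0.4565, 0.3638]]
top 2994 [[604.1, 375.1], [76.7, 55.1], 24.2] [[0.0057, -0.7084], [0.156, -0.7881], [0.0686, -0.9931], [-0.0783, -0.9103]]
top 44 [[260.5, 254.5], [5.0, 11.0], 90.0] [[0.3812, 0.2228], [0.3822, 0.1881], [0.3663, 0.1873], [0.3652, 0.222]]
top 24 [[328.4, 138.6], [6.3, 16.1], 71.6] [[0.7699, 0.029], [0.7894, -0.0214], [0.7685, -0.0285], [0.749, 0.0218]]
top 36 [[334.0, 119.5], [21.0, 4.0], 90.0] [[0.875, -0.0094], [0.8754, -0.0229], [0.8002, -0.0245], [0.7998, -0.0112]]
top 15 [[317.0, 108.5], [1.0, 24.0], 90.0] [[0.8758, 0.0815], [0.8783, 0.0007], [0.8747, 0.0007], [0.8722, 0.0813]]
top 172 [[304.5, 123.0], [27.0, 32.0], 0.0] [[0.7637, 0.1241], [0.878, 0.1287], [0.8808, 0.0378], [0.7665, 0.0346]]
```

View pics/cmb6.png

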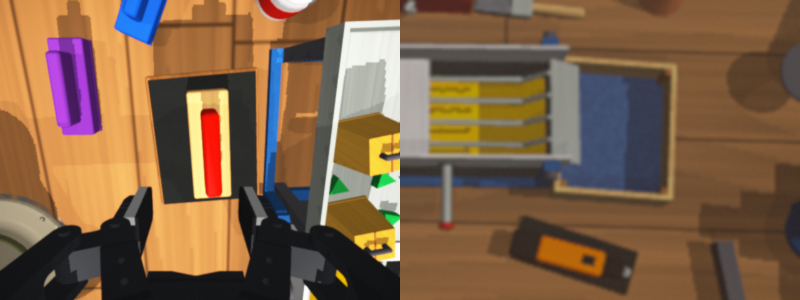

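The wrist view (left) shows the scraper square on its rest, with its red ridge at (211,150) of 400x300; purple and blue look-alikes at (75,85) and (140,15). The top view (right) shows the crate tucked under the chute.

Emit:
carry_out(
  rows=[
    {"tx": -0.95, "ty": 1.7, "tz": 3, "yaw": -0.03},
    {"tx": 0, "ty": 0, "tz": 3, "yaw": 0},
    {"tx": 0, "ty": 0, "tz": 3, "yaw": 0},
    {"tx": 0, "ty": 0, "tz": 2.8, "yaw": 0},
    {"tx": 0, "ty": 0, "tz": 0, "yaw": 0},
  ],
  jaw=-0.2,
)

```text
time_s: 8.15
position: [0.3746, 0.2374, 0.1342]
tool_rot: [[-0.023, 1.0, 0.008], [1.0, 0.023, -0.016], [-0.016, 0.008, -1.0]]
ft_force: [0.3, -0.9, 1.0]
grip_width: 0.0513
```

```bash
python3 -c "
from h import *
go(.3755,.2365,.132,91)
f=lambda u,v:np.round(onz('top',300+u/2,140+v/2,.07)[:2],4)
print('crate far corners',f(674,64),f(668,199),'near-y edge',f(556,195))"
```

```text
t=8.15 p=[0.3746 0.2374 0.1342] a0=91.31 w=0.051 F=[ 0.3 -0.9  1. ]
shift cm [-0.09  0.08  0.22] | n=1 [-0.09  0.08  0.22] | yaw 0.005 rad m=1 0.005
crate far corners [ 0.7154 -1.0782] [ 0.4753 -1.0437] near-y edge [ 0.4765 -0.8545]
```

```bash
python3 -c "
from h import *
f=lambda u,v:np.round(onz('top',300+(u-400)/2,140+v/2,.07)[:2],4)
print('crate far corners',f(675,64),f(669,199),'near-y edge',f(556,195))"
```

```text
crate far corners [ 0.6942 -0.3834] [ 0.4551 -0.3685] near-y edge [ 0.4563 -0.1776]
```

Emit:
carry_out(
  rows=[
    {"tx": 0, "ty": 0, "tz": 0.6, "yaw": 0},
    {"tx": 0, "ty": 0, "tz": 0, "yaw": 0},
  ],
)

```text
time_s: 8.35
position: [0.3754, 0.2371, 0.1294]
tool_rot: [[-0.022, 1.0, 0.01], [1.0, 0.023, -0.015], [-0.016, 0.009, -1.0]]
ft_force: [0.2, 0.0, 0.9]
grip_width: 0.0513
```

Emit:
carry_out(
  rows=[
    {"tx": 0, "ty": 0, "tz": 0.6, "yaw": 0},
    {"tx": 0, "ty": 0, "tz": 0, "yaw": 0},
  ],
)

```text
time_s: 8.55
position: [0.3765, 0.2372, 0.1248]
tool_rot: [[-0.022, 1.0, 0.013], [1.0, 0.023, -0.014], [-0.015, 0.013, -1.0]]
ft_force: [-0.3, -0.3, 0.2]
grip_width: 0.0515
```

Emit:
carry_out(
  rows=[
    {"tx": 0, "ty": 0, "tz": 0, "yaw": 0},
    {"tx": 0, "ty": 0, "tz": 0, "yaw": 0},
    {"tx": 0, "ty": 0, "tz": 0, "yaw": 0},
    {"tx": 0, "ty": 0, "tz": 0, "yaw": 0},
    {"tx": 0, "ty": 0, "tz": 0, "yaw": 0},
  ],
  jaw=1,
  squeeze=80,
)

```text
time_s: 9.05
position: [0.3768, 0.2375, 0.1262]
tool_rot: [[-0.023, 1.0, 0.016], [1.0, 0.023, -0.014], [-0.014, 0.015, -1.0]]
ft_force: [-0.4, -0.1, -1.7]
grip_width: 0.0149
```

Emit:
carry_out(
  rows=[
    {"tx": 0, "ty": 0, "tz": -3, "yaw": 0},
    {"tx": 0, "ty": 0, "tz": -3, "yaw": 0},
    {"tx": 0, "ty": 0, "tz": -4, "yaw": 0},
    {"tx": 0, "ty": 0, "tz": -5, "yaw": 0},
    {"tx": 0, "ty": 0, "tz": -3, "yaw": 0},
  ],
)

```text
time_s: 9.55
position: [0.3715, 0.2391, 0.3068]
tool_rot: [[-0.022, 1.0, 0.001], [1.0, 0.023, -0.018], [-0.018, 0.0, -1.0]]
ft_force: [0.6, 0.1, -3.1]
grip_width: 0.0154
```

```bash
python3 -c "
from h import *
go(.583,.335,.31,180)
print(np.round(env.observe()['q'],1))"
```

```text
t=9.55 p=[0.3715 0.2391 0.3068] a0=91.29 w=0.015 F=[ 0.6  0.1 -3.1]
shift cm [ 9.11 21.36 -0.48] | n=6 [ 1.52  3.56 -0.08] | yaw -1.548 rad m=12 -0.129
[18.   7.5 77.2 -1.  95.6 16.6]
```

Emit:
carry_out(
  rows=[
    {"tx": 0, "ty": 0, "tz": 0, "yaw": -0.135},
    {"tx": 0, "ty": 0, "tz": 0, "yaw": -0.135},
    {"tx": 0, "ty": 0, "tz": 0, "yaw": -0.135},
    {"tx": 0, "ty": 0, "tz": 0, "yaw": -0.135},
    {"tx": 0, "ty": 0, "tz": 0, "yaw": -0.135},
    {"tx": 0, "ty": 0, "tz": 0, "yaw": -0.135},
    {"tx": 0, "ty": 0, "tz": 0, "yaw": -0.135},
    {"tx": 0, "ty": 0, "tz": 0, "yaw": -0.135},
    {"tx": 0, "ty": 0, "tz": 0, "yaw": -0.135},
    {"tx": 0, "ty": 0, "tz": 0, "yaw": -0.135},
    {"tx": 0, "ty": 0, "tz": 0, "yaw": -0.135},
    {"tx": 0, "ty": 0, "tz": 0, "yaw": 0},
  ],
)

```text
time_s: 10.75
position: [0.3706, 0.2388, 0.3061]
tool_rot: [[-1.0, 0.003, -0.003], [0.003, 1.0, -0.019], [0.003, -0.019, -1.0]]
ft_force: [0.6, 0.1, -3.1]
grip_width: 0.0153
```

```bash
python3 -c "
from h import *
go(.583,.335,.30,180)"
```

```text
t=10.75 p=[0.3706 0.2388 0.3061] a0=179.82 w=0.015 F=[ 0.6  0.1 -3.1]
shift cm [-21.21   9.7    0.37] | n=6 [-3.53  1.62  0.06] | yaw -0.003 rad m=1 -0.003
```

Emit:
carry_out(
  rows=[
    {"tx": -4.2, "ty": 1.9, "tz": 0, "yaw": 0},
    {"tx": -4.2, "ty": 1.9, "tz": 0, "yaw": 0},
    {"tx": -4.2, "ty": 1.9, "tz": 0, "yaw": 0},
    {"tx": -4.2, "ty": 1.9, "tz": 0, "yaw": 0},
    {"tx": -4.2, "ty": 1.9, "tz": 0, "yaw": 0},
    {"tx": 0, "ty": 0, "tz": 0, "yaw": 0},
  ],
)

```text
time_s: 11.35
position: [0.5877, 0.3342, 0.297]
tool_rot: [[-1.0, 0.028, -0.011], [0.028, 0.999, -0.022], [0.01, -0.023, -1.0]]
ft_force: [1.0, 0.6, -3.5]
grip_width: 0.015
```

```bash
python3 -c "
from h import *
go(.583,.335,.192,180)
w=snap('wrist','w7.png');s=snap('scene','s7.png')
cv2.imwrite('pics/cmb7.png',np.hstack([cv2.resize(w,(400,300)),cv2.resize(s[200:350,300:500],(400,300))]))"
```

```text
t=11.35 p=[0.5877 0.3342 0.297 ] a0=178.38 w=0.015 F=[ 1.   0.6 -3.5]
shift cm [ 0.36  0.3  10.5 ] | n=3 [0.12 0.1  3.5 ] | yaw -0.028 rad m=1 -0.028
```

View pics/cmb7.png

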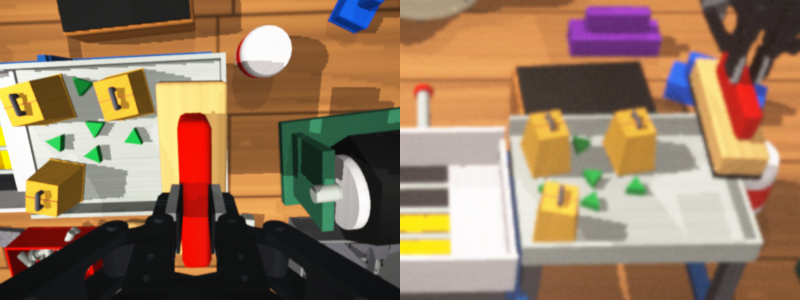

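The wrist view (left) shows all five stones and three bells ahead of the held scraper; the rear bell ends at about (152,113) and the back rim's corner is at (225,55).

```bash
python3 -c "
from h import *
f=lambda u,v,z:np.round(onz('wrist',u*1.6,v*1.6,z)[:2],4)
print('rim back near corner',f(227,54,.175),'rim near left',f(30,64,.175),'far rim',f(100,213,.175),'bell rear base',f(152,113,.145),f(152,110,.16),'deck front near',f(18,75,.145),'back inner base',f(216,78,.145))
print('scraper back edge top near', f(226,84,.297-.010),f(158,84,.287))
go(.583,.333,.192,180)"
```

```text
rim back near corner [0.4901 0.3672] rim near left [0.4943 0.1489] far rim [0.6796 0.2039] bell rear base [0.5554 0.2753] [0.5499 0.2784] deck front near [0.5046 0.112 ] back inner base [0.5146 0.3569]
scraper back edge top near [0.5194 0.356 ] [0.5181 0.3085]
t=11.45 p=[0.584  0.3333 0.3004] a0=178.48 w=0.015 F=[-0.9  0.  -3.7]
shift cm [1.000e-02 2.000e-01 1.084e+01] | n=3 [0.   0.07 3.61] | yaw -0.027 rad m=1 -0.027
```

Emit:
carry_out(
  rows=[
    {"tx": 0, "ty": 0.1, "tz": 3.5, "yaw": -0.027},
    {"tx": 0, "ty": 0.1, "tz": 3.5, "yaw": 0},
    {"tx": 0, "ty": 0, "tz": 2.5, "yaw": 0},
    {"tx": 0, "ty": 0, "tz": 0.8, "yaw": 0},
    {"tx": 0, "ty": 0, "tz": 0, "yaw": 0},
  ],
)

```text
time_s: 11.95
position: [0.5788, 0.3322, 0.2009]
tool_rot: [[-1.0, 0.007, -0.002], [0.007, 1.0, -0.019], [0.002, -0.019, -1.0]]
ft_force: [-0.3, 0.2, -2.7]
grip_width: 0.0148
```

Emit:
carry_out(
  rows=[
    {"tx": 0, "ty": 0, "tz": 0.4, "yaw": 0},
    {"tx": 0, "ty": 0, "tz": 0, "yaw": 0},
  ],
)

```text
time_s: 12.15
position: [0.5789, 0.3322, 0.2002]
tool_rot: [[-1.0, 0.008, 0.003], [0.008, 1.0, -0.017], [-0.003, -0.017, -1.0]]
ft_force: [-0.1, -0.5, -3.9]
grip_width: 0.0152
```

Emit:
carry_out(
  rows=[
    {"tx": 0, "ty": 0, "tz": 0.5, "yaw": 0},
    {"tx": 0, "ty": 0, "tz": 0.3, "yaw": 0},
  ],
)

```text
time_s: 12.35
position: [0.5797, 0.3324, 0.1943]
tool_rot: [[-1.0, 0.009, 0.007], [0.009, 1.0, -0.016], [-0.007, -0.016, -1.0]]
ft_force: [-0.5, -0.0, -2.8]
grip_width: 0.0151
```

Emit:
carry_out(
  rows=[
    {"tx": 0, "ty": 0, "tz": 0.4, "yaw": 0},
    {"tx": 0, "ty": 0, "tz": 0, "yaw": 0},
  ],
)

```text
time_s: 12.55
position: [0.5803, 0.3321, 0.192]
tool_rot: [[-1.0, 0.009, 0.01], [0.009, 1.0, -0.015], [-0.01, -0.015, -1.0]]
ft_force: [-0.3, 1.0, -3.0]
grip_width: 0.0152
```

Emit:
carry_out(
  rows=[
    {"tx": 0, "ty": -1.0, "tz": 0.05, "yaw": 0},
    {"tx": 0, "ty": -1.2, "tz": 0.02, "yaw": 0},
    {"tx": 0, "ty": -1.2, "tz": 0.02, "yaw": 0},
    {"tx": 0, "ty": -1.2, "tz": 0.02, "yaw": 0},
    {"tx": 0, "ty": -1.2, "tz": 0.02, "yaw": 0},
    {"tx": 0, "ty": -1.2, "tz": 0.02, "yaw": 0},
  ],
)

```text
time_s: 13.15
position: [0.5798, 0.2572, 0.1916]
tool_rot: [[-1.0, 0.008, 0.012], [0.008, 1.0, -0.014], [-0.012, -0.014, -1.0]]
ft_force: [0.1, 1.4, -1.3]
grip_width: 0.0151
```

Emit:
carry_out(
  rows=[
    {"tx": 0, "ty": -1.2, "tz": 0.02, "yaw": 0},
    {"tx": 0, "ty": -1.2, "tz": 0.02, "yaw": 0},
    {"tx": 0, "ty": -1.2, "tz": 0.02, "yaw": 0},
    {"tx": 0, "ty": -1.2, "tz": 0.02, "yaw": 0},
  ],
)

```text
time_s: 13.55
position: [0.5793, 0.2045, 0.1915]
tool_rot: [[-1.0, 0.009, 0.012], [0.009, 1.0, -0.013], [-0.012, -0.013, -1.0]]
ft_force: [-0.1, 1.3, -0.7]
grip_width: 0.0153
```

```bash
python3 -c "
from h import *
go(.583,.105,.192,180)
s=snap('scene','s8.png')
for b in blobs(s[200:360,200:500],(40,100,50),(85,255,255),3): u,v=b[1][0];print('green',b[0],u+200,v+200,np.round(onz('scene',u+200,v+200,.151)[:2],3))
"
```

```text
t=13.55 p=[0.5793 0.2045 0.1915] a0=179.48 w=0.015 F=[-0.1  1.3 -0.7]
shift cm [-0.46 -9.95  0.09] | n=3 [-0.15 -3.32  0.03] | yaw -0.009 rad m=1 -0.009
green 48 379.5 287.5 [0.57  0.168]
green 13 358.5 270.0 [0.516 0.122]
```

Emit:
carry_out(
  rows=[
    {"tx": 0, "ty": -0.9, "tz": 0.02, "yaw": 0},
    {"tx": 0, "ty": -0.9, "tz": 0.02, "yaw": 0},
    {"tx": 0, "ty": -0.9, "tz": 0.02, "yaw": 0},
    {"tx": 0, "ty": -0.9, "tz": 0.02, "yaw": 0},
    {"tx": 0, "ty": -0.9, "tz": 0.02, "yaw": 0},
    {"tx": 0, "ty": -0.9, "tz": 0.02, "yaw": 0},
    {"tx": 0, "ty": -0.9, "tz": 0.02, "yaw": 0},
  ],
)

```text
time_s: 14.3
position: [0.5789, 0.1353, 0.1915]
tool_rot: [[-1.0, 0.009, 0.013], [0.009, 1.0, -0.014], [-0.013, -0.014, -1.0]]
ft_force: [-0.5, 0.1, 0.0]
grip_width: 0.0152
```

Emit:
carry_out(
  rows=[
    {"tx": 0, "ty": -0.8, "tz": 0, "yaw": 0},
    {"tx": 0, "ty": -0.8, "tz": 0, "yaw": 0},
    {"tx": 0, "ty": -0.8, "tz": 0, "yaw": 0},
    {"tx": 0, "ty": -0.8, "tz": 0, "yaw": 0},
    {"tx": 0, "ty": 0, "tz": 0, "yaw": 0},
    {"tx": 0, "ty": 0, "tz": 0, "yaw": 0},
  ],
)

```text
time_s: 14.9
position: [0.5784, 0.0986, 0.1917]
tool_rot: [[-1.0, 0.011, 0.012], [0.011, 1.0, -0.015], [-0.012, -0.015, -1.0]]
ft_force: [0.4, 0.9, -1.5]
grip_width: 0.0153
```

```bash
python3 -c "
from h import *
go(.583,.105,.192,180)
s=snap('scene','s9.png');t=snap('top','t9.png')
for n,i,o in (('scene',s,200),('top',t,140)):
  for b in blobs(i[o:360,200:500],(40,100,50),(85,255,255),2): u,v=b[1][0];print(n,'green',b[0],u+200,v+o,np.round(onz(n,u+200,v+o,.151)[:2],3),np.round(onz(n,u+200,v+o,.101)[:2],3))
cv2.imwrite('pics/cmb9.png',np.hstack([cv2.resize(t[145:235,200:400],(400,180)),cv2.resize(s[210:350,240:500],(400,215))[:180]]))
cv2.imwrite('pics/cmb9.png',cv2.resize(s[210:370,230:490],(780,480)))"
```

```text
t=14.90 p=[0.5784 0.0986 0.1917] a0=179.37 w=0.015 F=[ 0.4  0.9 -1.5]
shift cm [-0.45  0.65 -0.03] | n=1 [-0.45  0.65 -0.03] | yaw -0.011 rad m=1 -0.011
scene green 8 343.0 318.5 [0.658 0.079] [0.622 0.082]
scene green 16 336.9 302.6 [0.614 0.067] [0.576 0.07 ]
```

View pics/cmb9.png

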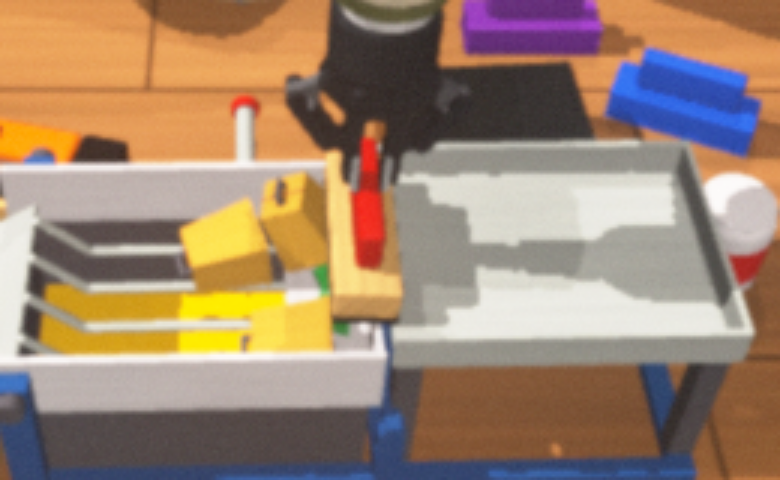

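The deck is empty. Two bells lie on their sides in the sieve at (225,245) and (290,320); one leans at (295,220), next to the stones.

Emit:
carry_out(
  rows=[
    {"tx": 0, "ty": 0, "tz": -3, "yaw": 0},
    {"tx": 0, "ty": 0, "tz": -4, "yaw": 0},
    {"tx": 0, "ty": 0, "tz": -4, "yaw": 0},
    {"tx": 0, "ty": 0, "tz": 0, "yaw": 0},
  ],
)

```text
time_s: 15.4
position: [0.5759, 0.1015, 0.3029]
tool_rot: [[-1.0, 0.009, 0.005], [0.009, 1.0, -0.016], [-0.005, -0.016, -1.0]]
ft_force: [0.8, 0.5, -3.8]
grip_width: 0.0149
```

```bash
python3 -c "
from h import *
go(.374,.233,.30,180)
s=snap('scene','s10.png');t=snap('top','t10.png')
for n,i,o in (('scene',s,200),('top',t,140)):
  for b in blobs(i[o:360,200:500],(40,100,50),(85,255,255),2): u,v=b[1][0];print(n,'green',b[0],u+200,v+o,np.round(onz(n,u+200,v+o,.151)[:2],3),np.round(onz(n,u+200,v+o,.101)[:2],3))
"
```

```text
t=15.40 p=[0.5759 0.1015 0.3029] a0=179.49 w=0.015 F=[ 0.8  0.5 -3.8]
shift cm [ 2.031e+01  1.297e+01 -1.000e-02] | n=6 [ 3.39  2.16 -0.  ] | yaw -0.009 rad m=1 -0.009
scene green 22 343.0 316.5 [0.653 0.079] [0.616 0.083]
scene green 56 340.0 302.5 [0.614 0.074] [0.575 0.077]
scene green 10 345.0 288.5 [0.573 0.087] [0.532 0.091]
```

Emit:
carry_out(
  rows=[
    {"tx": 4.1, "ty": 2.6, "tz": 0, "yaw": 0},
    {"tx": 4.1, "ty": 2.6, "tz": 0, "yaw": 0},
    {"tx": 4.1, "ty": 2.6, "tz": 0, "yaw": 0},
    {"tx": 4.1, "ty": 2.6, "tz": 0, "yaw": 0},
    {"tx": 4.0, "ty": 2.6, "tz": 0, "yaw": 0},
    {"tx": 0, "ty": 0, "tz": 0, "yaw": 0},
  ],
)

```text
time_s: 16.1
position: [0.361, 0.2353, 0.2832]
tool_rot: [[-0.999, 0.011, -0.03], [0.012, 1.0, -0.019], [0.03, -0.02, -0.999]]
ft_force: [0.3, 0.1, -2.5]
grip_width: 0.0155
```

```bash
python3 -c "
from h import *
go(.370,.232,.127,180)"
```

```text
t=16.10 p=[0.361  0.2353 0.2832] a0=179.34 w=0.015 F=[ 0.3  0.1 -2.5]
shift cm [-1.370e+00 -1.000e-02  1.559e+01] | n=4 [-0.34 -0.    3.9 ] | yaw -0.012 rad m=1 -0.012
```

Emit:
carry_out(
  rows=[
    {"tx": -0.7, "ty": 0, "tz": 4, "yaw": 0},
    {"tx": -0.6, "ty": 0, "tz": 4, "yaw": 0},
    {"tx": 0, "ty": 0, "tz": 4, "yaw": 0},
    {"tx": 0, "ty": 0, "tz": 2.5, "yaw": 0},
    {"tx": 0, "ty": 0, "tz": 0, "yaw": 0},
  ],
)

```text
time_s: 16.6
position: [0.3652, 0.2317, 0.1276]
tool_rot: [[-0.999, 0.007, -0.038], [0.008, 1.0, -0.023], [0.038, -0.023, -0.999]]
ft_force: [0.5, 0.9, -2.1]
grip_width: 0.015
```

Emit:
carry_out(
  rows=[
    {"tx": 0, "ty": 0, "tz": 0.5, "yaw": 0},
    {"tx": 0, "ty": 0, "tz": 0, "yaw": 0},
  ],
)

```text
time_s: 16.8
position: [0.3664, 0.2303, 0.1274]
tool_rot: [[-0.999, 0.006, -0.033], [0.007, 1.0, -0.026], [0.033, -0.026, -0.999]]
ft_force: [0.7, 1.1, -2.8]
grip_width: 0.0152
```

Emit:
carry_out(
  rows=[
    {"tx": 0, "ty": 0, "tz": 0.5, "yaw": 0},
    {"tx": 0, "ty": 0, "tz": 0, "yaw": 0},
  ],
)

```text
time_s: 17.0
position: [0.3678, 0.2296, 0.1279]
tool_rot: [[-1.0, 0.005, -0.027], [0.006, 1.0, -0.026], [0.027, -0.027, -0.999]]
ft_force: [0.2, 0.3, -3.1]
grip_width: 0.015
```

Emit:
carry_out(
  rows=[
    {"tx": 0, "ty": 0, "tz": 0.4, "yaw": 0},
    {"tx": 0, "ty": 0, "tz": 0, "yaw": 0},
  ],
)

```text
time_s: 17.2
position: [0.3689, 0.2292, 0.1274]
tool_rot: [[-1.0, 0.005, -0.021], [0.006, 1.0, -0.026], [0.021, -0.026, -0.999]]
ft_force: [0.2, 0.6, -2.9]
grip_width: 0.0151
```

Emit:
carry_out(
  rows=[
    {"tx": 0, "ty": 0, "tz": 0.3, "yaw": 0},
    {"tx": 0, "ty": 0, "tz": 0.3, "yaw": 0},
    {"tx": 0, "ty": 0, "tz": 0.3, "yaw": 0},
  ],
)

```text
time_s: 17.5
position: [0.3695, 0.2276, 0.1259]
tool_rot: [[-1.0, 0.004, -0.015], [0.004, 1.0, -0.029], [0.015, -0.029, -0.999]]
ft_force: [-13.8, -7.8, 37.5]
grip_width: 0.0153
```

Emit:
carry_out(
  rows=[
    {"tx": 0, "ty": 0, "tz": -0.2, "yaw": 0},
    {"tx": 0, "ty": 0, "tz": 0, "yaw": 0},
  ],
)

```text
time_s: 17.7
position: [0.37, 0.2277, 0.129]
tool_rot: [[-1.0, 0.004, -0.012], [0.004, 1.0, -0.029], [0.012, -0.029, -1.0]]
ft_force: [0.4, -0.2, -2.6]
grip_width: 0.0152
```

Emit:
carry_out(
  rows=[
    {"tx": 0, "ty": 0, "tz": 0, "yaw": 0},
    {"tx": 0, "ty": 0, "tz": 0, "yaw": 0},
    {"tx": 0, "ty": 0, "tz": 0, "yaw": 0},
  ],
  jaw=-0.2,
)

```text
time_s: 18.0
position: [0.3706, 0.2278, 0.1285]
tool_rot: [[-1.0, 0.004, -0.012], [0.005, 1.0, -0.029], [0.012, -0.029, -1.0]]
ft_force: [-0.3, -0.1, -0.1]
grip_width: 0.0514
```

Emit:
carry_out(
  rows=[
    {"tx": 0, "ty": 0, "tz": -3, "yaw": 0},
    {"tx": 0, "ty": 0, "tz": -4, "yaw": 0},
    {"tx": 0, "ty": 0, "tz": -4, "yaw": 0},
    {"tx": 0, "ty": 0, "tz": 0, "yaw": 0},
  ],
)

```text
time_s: 18.4
position: [0.3719, 0.231, 0.2411]
tool_rot: [[-1.0, 0.004, -0.016], [0.005, 1.0, -0.03], [0.016, -0.03, -0.999]]
ft_force: [-0.1, 0.4, 1.0]
grip_width: 0.0514
```

```bash
python3 -c "
from h import *
go(.432,.007,.25,180);print(np.round(env.observe()['tool_rot'],3).tolist())
w=snap('wrist','w11.png')
for b in blobs(w,(0,170,70),(7,255,255),300): print(b[0],b[1],[np.round(onz('wrist',*q,.156)[:2],4).tolist() for q in b[2]])
"
```

```text
t=18.40 p=[0.3719 0.231  0.2411] a0=179.73 w=0.051 F=[-0.1  0.4  1. ]
shift cm [ -6.1  -22.39  -0.32] | n=6 [-1.02 -3.73 -0.05] | yaw -0.005 rad m=1 -0.005
[[-1.0, 0.004, -0.016], [0.005, 1.0, -0.03], [0.016, -0.03, -0.999]]
1484 [[511.1, 303.1], [45.6, 74.4], 47.7] [[0.42, 0.3312], [0.385, 0.3628], [0.4079, 0.3855], [0.4446, 0.3541]]
524 [[28.9, 250.1], [16.3, 38.3], 85.6] [[0.3746, 0.0278], [0.3725, 0.0539], [0.3837, 0.0528], [0.3858, 0.0264]]
4038 [[307.5, 231.5], [147.3, 29.6], 88.9] [[0.3199, 0.2151], [0.3196, 0.2332], [0.4163, 0.2351], [0.4169, 0.2152]]
```

Emit:
carry_out(
  rows=[
    {"tx": -1.2, "ty": -4.5, "tz": 0, "yaw": 0},
    {"tx": -1.2, "ty": -4.5, "tz": 0, "yaw": 0},
    {"tx": -1.2, "ty": -4.5, "tz": 0, "yaw": 0},
    {"tx": -1.2, "ty": -4.4, "tz": 0, "yaw": 0},
    {"tx": -1.2, "ty": -4.3, "tz": 0, "yaw": 0},
    {"tx": 0, "ty": 0, "tz": 0, "yaw": 0},
  ],
)

```text
time_s: 19.05
position: [0.4298, 0.0017, 0.2365]
tool_rot: [[-0.999, -0.002, -0.032], [-0.002, 1.0, -0.03], [0.032, -0.03, -0.999]]
ft_force: [0.3, 0.4, 0.2]
grip_width: 0.0512
```

```bash
python3 -c "
from h import *
go(.43,.007,.112,180)
w=snap('wrist','w12.png')
for b in blobs(w,(0,170,70),(7,255,255),100): print(b[0],b[1],np.round(onz('wrist',*b[1][0],.112)[:2],4))
print(np.round(env.observe()['q'],1),np.round(env.observe()['tool_rot'],3).tolist())
"
```

```text
t=19.05 p=[0.4298 0.0017 0.2365] a0=-179.91 w=0.051 F=[0.3 0.4 0.2]
shift cm [-0.42  0.89 12.42] | n=3 [-0.14  0.3   4.14] | yaw 0.002 rad m=1 0.002
441 [[324.0, 178.1], [14.8, 34.3], 87.6] [0.393  0.0081]
690 [[632.0, 175.5], [93.0, 14.0], 90.0] [0.3898 0.2242]
[ -14.     9.    86.9   -2.    85.5 -104. ] [[-0.999, -0.004, -0.032], [-0.003, 1.0, -0.029], [0.033, -0.028, -0.999]]
```

Emit:
carry_out(
  rows=[
    {"tx": -0.2, "ty": 0.5, "tz": 4, "yaw": 0},
    {"tx": -0.2, "ty": 0.45, "tz": 4, "yaw": 0},
    {"tx": 0, "ty": 0, "tz": 3.5, "yaw": 0},
    {"tx": 0, "ty": 0, "tz": 1.5, "yaw": 0},
    {"tx": 0, "ty": 0, "tz": 0, "yaw": 0},
  ],
)

```text
time_s: 19.6
position: [0.4256, 0.0141, 0.0986]
tool_rot: [[-0.999, -0.007, -0.037], [-0.006, 1.0, -0.026], [0.037, -0.026, -0.999]]
ft_force: [-0.2, 0.6, 0.5]
grip_width: 0.0511
```

Emit:
carry_out(
  rows=[
    {"tx": 0, "ty": 0, "tz": 0, "yaw": 0},
    {"tx": 0, "ty": 0, "tz": 0, "yaw": 0},
    {"tx": 0, "ty": 0, "tz": 0, "yaw": 0},
    {"tx": 0, "ty": 0, "tz": 0, "yaw": 0},
  ],
  jaw=1,
  squeeze=30,
)

```text
time_s: 20.0
position: [0.4261, 0.0156, 0.1005]
tool_rot: [[-0.999, -0.009, -0.034], [-0.008, 1.0, -0.027], [0.034, -0.026, -0.999]]
ft_force: [-0.1, 0.5, 0.4]
grip_width: 0.0005
```

```bash
python3 -c "
from h import *
s=snap('scene','s13.png');w=snap('wrist','w13.png');p=env.observe()['position']
print('scene tcp',proj('scene',p),'wrist tcp',proj('wrist',p),'bar ends scene',proj('scene',(.39,.0075,.112)),proj('scene',(.49,.0075,.112)), 'crop origin 240,190 x4')
cv2.imwrite('pics/c13.png',np.hstack([cv2.resize(s[190:290,250:350],(400,400)),cv2.resize(w[100:420,160:480],(400,400))]))"
```

```text
scene tcp (np.float64(314.5061367412676), np.float64(257.40661820583085)) wrist tcp (np.float64(312.7811175305836), np.float64(285.55449880282833)) bar ends scene (np.float64(311.5282524880491), np.float64(244.5984161290842)) (np.float64(311.24188476455276), np.float64(272.6920343859491)) crop origin 240,190 x4
```

View pics/c13.png

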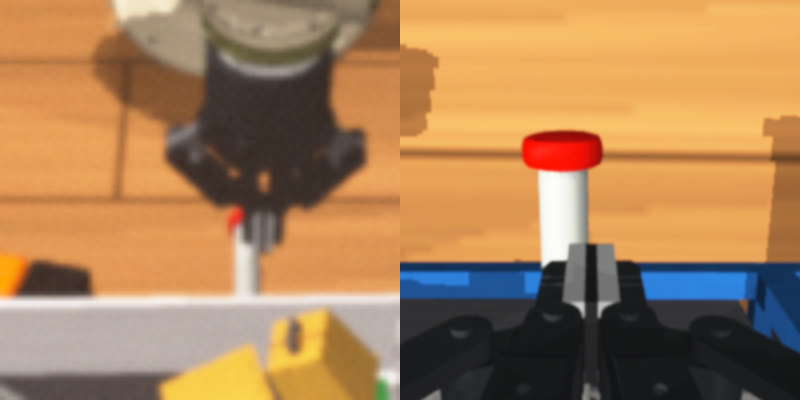

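The pads closed above the bar, about 8 mm to its +y side: the bar is at (565,220) and the pads at (592,270) in the right panel. So the fingertips really sit about 2-3 cm higher than I reckoned. I'll go deeper.

Emit:
carry_out(
  rows=[
    {"tx": 0, "ty": -0.4, "tz": -0.5, "yaw": 0},
    {"tx": 0, "ty": -0.4, "tz": 0, "yaw": 0},
    {"tx": 0, "ty": 0, "tz": 0, "yaw": 0},
    {"tx": 0, "ty": 0, "tz": 0, "yaw": 0},
  ],
  jaw=-0.2,
)

```text
time_s: 20.5
position: [0.4267, 0.0066, 0.1067]
tool_rot: [[-0.999, -0.008, -0.033], [-0.007, 1.0, -0.027], [0.033, -0.027, -0.999]]
ft_force: [0.1, -0.7, 0.3]
grip_width: 0.0516
```

Emit:
carry_out(
  rows=[
    {"tx": 0, "ty": 0, "tz": 1.2, "yaw": 0},
    {"tx": 0, "ty": 0, "tz": 1.2, "yaw": 0},
  ],
)

```text
time_s: 20.7
position: [0.4268, 0.0056, 0.0832]
tool_rot: [[-1.0, -0.008, -0.029], [-0.007, 1.0, -0.028], [0.03, -0.028, -0.999]]
ft_force: [-0.1, 0.1, -0.6]
grip_width: 0.0512
```

```bash
python3 -c "
from h import *
go(.43,.0075,.082,180);print(env.observe()['q'].round(2))"
```

```text
t=20.70 p=[0.4268 0.0056 0.0832] a0=-179.59 w=0.051 F=[-0.1  0.1 -0.6]
shift cm [-0.32  0.19  0.1 ] | n=1 [-0.32  0.19  0.1 ] | yaw 0.007 rad m=1 0.007
[ -13.87   18.74  102.45   -2.26   60.08 -103.15]
```

Emit:
carry_out(
  rows=[
    {"tx": 0, "ty": 0.1, "tz": 0, "yaw": 0},
    {"tx": 0, "ty": 0, "tz": 0, "yaw": 0},
    {"tx": 0, "ty": 0, "tz": 0, "yaw": 0},
    {"tx": 0, "ty": 0, "tz": 0, "yaw": 0},
  ],
  jaw=1,
  squeeze=30,
)

```text
time_s: 21.1
position: [0.4262, 0.0062, 0.0827]
tool_rot: [[-0.999, -0.008, -0.032], [-0.007, 1.0, -0.029], [0.033, -0.028, -0.999]]
ft_force: [1.3, -0.2, -8.4]
grip_width: 0.0142
```

Emit:
carry_out(
  rows=[
    {"tx": 0, "ty": 0, "tz": -0.4, "yaw": 0},
    {"tx": 0, "ty": 0, "tz": -0.4, "yaw": 0},
    {"tx": 0, "ty": 0, "tz": -0.4, "yaw": 0},
  ],
)

```text
time_s: 21.4
position: [0.426, 0.0073, 0.0937]
tool_rot: [[-0.999, -0.008, -0.035], [-0.007, 1.0, -0.026], [0.035, -0.026, -0.999]]
ft_force: [3.1, -0.5, -16.4]
grip_width: 0.0141
```

Emit:
carry_out(
  rows=[
    {"tx": 0.02, "ty": -0.04, "tz": -0.4, "yaw": 0},
    {"tx": 0.02, "ty": -0.04, "tz": -0.4, "yaw": 0},
    {"tx": 0.02, "ty": -0.05, "tz": -0.4, "yaw": 0},
    {"tx": 0.02, "ty": -0.05, "tz": -0.4, "yaw": 0},
    {"tx": 0.02, "ty": -0.06, "tz": -0.4, "yaw": 0},
    {"tx": 0.02, "ty": -0.08, "tz": -0.4, "yaw": 0},
    {"tx": 0.02, "ty": -0.1, "tz": -0.4, "yaw": 0},
    {"tx": 0.02, "ty": -0.12, "tz": -0.4, "yaw": 0},
    {"tx": 0.02, "ty": -0.12, "tz": -0.4, "yaw": 0},
  ],
)

```text
time_s: 22.3
position: [0.426, 0.0062, 0.1318]
tool_rot: [[-0.999, -0.006, -0.032], [-0.006, 1.0, -0.015], [0.032, -0.015, -0.999]]
ft_force: [5.7, 3.7, -15.1]
grip_width: 0.0133
```

Emit:
carry_out(
  rows=[
    {"tx": 0.02, "ty": -0.12, "tz": -0.4, "yaw": 0},
    {"tx": 0.02, "ty": -0.14, "tz": -0.4, "yaw": 0},
    {"tx": 0.02, "ty": -0.14, "tz": -0.4, "yaw": 0},
    {"tx": 0.02, "ty": -0.16, "tz": -0.4, "yaw": 0},
    {"tx": 0.02, "ty": -0.18, "tz": -0.4, "yaw": 0},
    {"tx": 0.02, "ty": -0.18, "tz": -0.4, "yaw": 0},
  ],
)

```text
time_s: 22.9
position: [0.4258, -0.0023, 0.1616]
tool_rot: [[-1.0, -0.007, -0.028], [-0.007, 1.0, -0.015], [0.028, -0.015, -0.999]]
ft_force: [0.3, 0.3, 0.2]
grip_width: -0.0002
```

```bash
cat >> h.py <<'E'
def look(tag):
    "green blobs in scene and top around the sieve"
    for n,o in (('scene',200),('top',140)):
        i=snap(n,f'{n[0]}_{tag}.png')
        for b in blobs(i[o:390,200:500],(40,90,45),(85,255,255),2): u,v=b[1][0];print(n,'green',b[0],u+200,v+o,'z.151',np.round(onz(n,u+200,v+o,.151)[:2],3),'z.01',np.round(onz(n,u+200,v+o,.01)[:2],3))
E
python3 -c "
from h import *
go(.426,-.0012,.1588,180); look('a')"
```

```text
t=22.90 p=[ 0.4258 -0.0023  0.1616] a0=-179.61 w=-0.000 F=[0.3 0.3 0.2]
shift cm [-0.03  0.12  0.27] | n=1 [-0.03  0.12  0.27] | yaw 0.007 rad m=1 0.007
scene green 11 269.6 324.9 z.151 [ 0.674 -0.081] z.01 [ 0.576 -0.098]
scene green 28 322.5 289.0 z.151 [0.575 0.035] z.01 [0.459 0.037]
top green 2 319.5 192.5 z.151 [0.584 0.024] z.01 [0.626 0.024]
```

Emit:
carry_out(
  rows=[
    {"tx": 0, "ty": 0.5, "tz": 0, "yaw": 0},
    {"tx": 0, "ty": 0.5, "tz": 0, "yaw": 0},
    {"tx": 0, "ty": 0, "tz": 0, "yaw": 0},
    {"tx": 0, "ty": 0, "tz": 0, "yaw": 0},
    {"tx": 0, "ty": 0, "tz": 0, "yaw": 0},
    {"tx": 0, "ty": 0, "tz": 0, "yaw": 0},
    {"tx": 0, "ty": 0, "tz": 0, "yaw": 0},
    {"tx": 0, "ty": 0, "tz": 0, "yaw": 0},
    {"tx": 0, "ty": 0, "tz": 0, "yaw": 0},
    {"tx": 0, "ty": 0, "tz": 0, "yaw": 0},
    {"tx": 0, "ty": 0, "tz": 0, "yaw": 0},
    {"tx": 0, "ty": 0, "tz": 0, "yaw": 0},
  ],
  jaw=-0.2,
)

```text
time_s: 24.2
position: [0.4255, 0.0086, 0.1607]
tool_rot: [[-1.0, -0.007, -0.029], [-0.006, 1.0, -0.015], [0.029, -0.015, -0.999]]
ft_force: [-0.7, 0.2, -0.4]
grip_width: 0.0513
```

Emit:
carry_out(
  rows=[
    {"tx": 0, "ty": 0, "tz": 0, "yaw": 0},
    {"tx": 0, "ty": 0, "tz": 0, "yaw": 0},
    {"tx": 0, "ty": 0, "tz": 0, "yaw": 0},
    {"tx": 0, "ty": 0, "tz": 0, "yaw": 0},
    {"tx": 0, "ty": 0, "tz": 0, "yaw": 0},
    {"tx": 0, "ty": 0, "tz": 2.5, "yaw": 0},
    {"tx": 0, "ty": 0, "tz": 2.5, "yaw": 0},
    {"tx": 0, "ty": 0, "tz": 2.5, "yaw": 0},
  ],
)

```text
time_s: 25.0
position: [0.426, 0.0069, 0.0865]
tool_rot: [[-1.0, -0.007, -0.02], [-0.007, 1.0, -0.017], [0.02, -0.017, -1.0]]
ft_force: [1.0, 1.1, -0.0]
grip_width: 0.0512
```

```bash
python3 -c "
from h import *
go(.429,.0065,.072,180)"
```

```text
t=25.00 p=[0.426  0.0069 0.0865] a0=-179.62 w=0.051 F=[ 1.   1.1 -0. ]
shift cm [-0.33 -0.02  1.45] | n=1 [-0.33 -0.02  1.45] | yaw 0.007 rad m=1 0.007
```

Emit:
carry_out(
  rows=[
    {"tx": -0.1, "ty": 0, "tz": 0.9, "yaw": 0},
    {"tx": -0.1, "ty": 0, "tz": 0.9, "yaw": 0},
    {"tx": 0, "ty": 0, "tz": 0, "yaw": 0},
  ],
)

```text
time_s: 25.3
position: [0.4268, 0.0068, 0.0662]
tool_rot: [[-1.0, -0.007, -0.024], [-0.007, 1.0, -0.016], [0.024, -0.016, -1.0]]
ft_force: [1.3, 0.2, 0.2]
grip_width: 0.0514
```

Emit:
carry_out(
  rows=[
    {"tx": 0, "ty": 0, "tz": 0, "yaw": 0},
    {"tx": 0, "ty": 0, "tz": 0, "yaw": 0},
    {"tx": 0, "ty": 0, "tz": 0, "yaw": 0},
    {"tx": 0, "ty": 0, "tz": 0, "yaw": 0},
  ],
  jaw=1,
  squeeze=60,
)

```text
time_s: 25.7
position: [0.428, 0.0063, 0.0679]
tool_rot: [[-1.0, -0.007, -0.021], [-0.007, 1.0, -0.018], [0.021, -0.017, -1.0]]
ft_force: [1.3, -0.2, -10.1]
grip_width: 0.0136
```

Emit:
carry_out(
  rows=[
    {"tx": 0, "ty": 0, "tz": -0.4, "yaw": 0},
    {"tx": 0, "ty": 0, "tz": -0.4, "yaw": 0},
    {"tx": 0, "ty": -0.02, "tz": -0.4, "yaw": 0},
    {"tx": 0, "ty": -0.02, "tz": -0.4, "yaw": 0},
  ],
)

```text
time_s: 26.1
position: [0.4277, 0.0078, 0.083]
tool_rot: [[-1.0, -0.007, -0.023], [-0.006, 1.0, -0.013], [0.024, -0.013, -1.0]]
ft_force: [4.2, 3.6, -14.7]
grip_width: 0.0137
```

Emit:
carry_out(
  rows=[
    {"tx": 0, "ty": 0, "tz": -0.4, "yaw": 0},
    {"tx": 0, "ty": 0, "tz": -0.4, "yaw": 0},
    {"tx": 0, "ty": -0.02, "tz": -0.4, "yaw": 0},
    {"tx": 0, "ty": -0.04, "tz": -0.4, "yaw": 0},
    {"tx": 0, "ty": -0.05, "tz": -0.4, "yaw": 0},
    {"tx": 0, "ty": -0.06, "tz": -0.4, "yaw": 0},
    {"tx": 0, "ty": -0.07, "tz": -0.4, "yaw": 0},
    {"tx": 0, "ty": -0.08, "tz": -0.4, "yaw": 0},
  ],
)

```text
time_s: 26.9
position: [0.4277, 0.0063, 0.1171]
tool_rot: [[-1.0, -0.006, -0.025], [-0.006, 1.0, -0.01], [0.025, -0.01, -1.0]]
ft_force: [5.4, 1.0, -16.4]
grip_width: 0.0137
```

```bash
cat >> h.py <<'E'
def th(y0=.0063,z0=.0675):
    p=env.observe()['position']; a=np.arctan2(p[2]-z0-.022,p[1]-y0+.170)+.1287
    r=np.hypot(p[2]-z0-.022,p[1]-y0+.170); print('theta %.3f r %.4f'%(a,r))
def pt(t,y0=.0063,z0=.0675): return y0-.170+.1714*np.cos(t-.1287), z0+.022+.1714*np.sin(t-.1287)
E
python3 -c "
from h import *
th(); y,z=pt(.47); go(.427,y,z,180); look('b')"
```

```text
theta 0.290 r 0.1722
t=26.90 p=[0.4277 0.0063 0.1171] a0=-179.66 w=0.014 F=[  5.4   1.  -16.4]
shift cm [ 0.15 -0.87 -2.97] | n=1 [ 0.15 -0.87 -2.97] | yaw 0.006 rad m=1 0.006
scene green 20 316.5 342.5 z.151 [0.719 0.02 ] z.01 [0.628 0.021]
top green 8 319.3 191.3 z.151 [0.588 0.025] z.01 [0.63  0.025]
```

Holding well. On slowly to about 0.47 rad.

Emit:
carry_out(
  rows=[
    {"tx": 0.02, "ty": -0.1, "tz": -0.35, "yaw": 0},
    {"tx": 0.02, "ty": -0.1, "tz": -0.35, "yaw": 0},
    {"tx": 0.02, "ty": -0.1, "tz": -0.35, "yaw": 0},
    {"tx": 0.02, "ty": -0.12, "tz": -0.35, "yaw": 0},
    {"tx": 0.02, "ty": -0.14, "tz": -0.35, "yaw": 0},
    {"tx": 0.02, "ty": -0.15, "tz": -0.35, "yaw": 0},
    {"tx": 0.02, "ty": -0.15, "tz": -0.35, "yaw": 0},
    {"tx": 0, "ty": 0, "tz": 0, "yaw": 0},
    {"tx": 0, "ty": 0, "tz": 0, "yaw": 0},
  ],
)

```text
time_s: 27.9
position: [0.428, 0.0009, 0.143]
tool_rot: [[-1.0, -0.006, -0.02], [-0.006, 1.0, -0.003], [0.02, -0.003, -1.0]]
ft_force: [5.1, 1.2, -12.4]
grip_width: 0.0136
```

```bash
python3 -c "
from h import *
th(); y,z=pt(.52); go(.427,y,z,180); look('c')"
```

```text
theta 0.443 r 0.1731
t=27.90 p=[0.428  0.0009 0.143 ] a0=-179.68 w=0.014 F=[  5.1   1.2 -12.4]
shift cm [ 0.13 -0.62 -1.19] | n=1 [ 0.13 -0.62 -1.19] | yaw 0.006 rad m=1 0.006
scene green 16 317.0 342.5 z.151 [0.719 0.022] z.01 [0.628 0.022]
```

Emit:
carry_out(
  rows=[
    {"tx": 0, "ty": -0.3, "tz": -0.8, "yaw": 0},
    {"tx": 0, "ty": 0.2, "tz": 0.5, "yaw": 0},
    {"tx": 0, "ty": -0.2, "tz": -0.6, "yaw": 0},
    {"tx": 0, "ty": 0.2, "tz": 0.6, "yaw": 0},
    {"tx": 0, "ty": -0.2, "tz": -0.6, "yaw": 0},
    {"tx": 0, "ty": 0.2, "tz": 0.6, "yaw": 0},
    {"tx": 0, "ty": -0.2, "tz": -0.6, "yaw": 0},
    {"tx": 0, "ty": 0.2, "tz": 0.6, "yaw": 0},
    {"tx": 0, "ty": -0.2, "tz": -0.6, "yaw": 0},
    {"tx": 0, "ty": 0.2, "tz": 0.6, "yaw": 0},
    {"tx": 0, "ty": -0.2, "tz": -0.6, "yaw": 0},
    {"tx": 0, "ty": 0, "tz": 0, "yaw": 0},
  ],
)

```text
time_s: 29.2
position: [0.4278, 0.0017, 0.1416]
tool_rot: [[-1.0, -0.007, -0.022], [-0.007, 1.0, -0.0], [0.022, -0.0, -1.0]]
ft_force: [4.9, 0.5, -10.1]
grip_width: 0.0135
```

```bash
python3 -c "
from h import *
th(); y,z=pt(.55); go(.427,y,z,180); look('d')"
```

```text
theta 0.434 r 0.1734
t=29.20 p=[0.4278 0.0017 0.1416] a0=-179.61 w=0.014 F=[  4.9   0.5 -10.1]
shift cm [ 0.12 -0.9  -1.8 ] | n=1 [ 0.12 -0.9  -1.8 ] | yaw 0.007 rad m=1 0.007
scene green 17 316.5 342.5 z.151 [0.719 0.02 ] z.01 [0.628 0.021]
```

Lift a little to 0.55, shake again, then look.

Emit:
carry_out(
  rows=[
    {"tx": 0, "ty": -0.2, "tz": -0.5, "yaw": 0},
    {"tx": 0, "ty": -0.2, "tz": -0.5, "yaw": 0},
    {"tx": 0, "ty": -0.2, "tz": -0.5, "yaw": 0},
    {"tx": 0, "ty": -0.2, "tz": -0.3, "yaw": 0},
    {"tx": 0, "ty": 0.2, "tz": 0.8, "yaw": 0},
    {"tx": 0, "ty": -0.2, "tz": -0.8, "yaw": 0},
    {"tx": 0, "ty": 0.2, "tz": 0.8, "yaw": 0},
    {"tx": 0, "ty": -0.2, "tz": -0.8, "yaw": 0},
    {"tx": 0, "ty": 0.2, "tz": 0.8, "yaw": 0},
    {"tx": 0, "ty": -0.2, "tz": -0.8, "yaw": 0},
    {"tx": 0, "ty": 0, "tz": 0, "yaw": 0},
    {"tx": 0, "ty": 0, "tz": 0, "yaw": 0},
  ],
)

```text
time_s: 30.5
position: [0.4247, 0.002, 0.1439]
tool_rot: [[-0.999, -0.003, -0.033], [-0.004, 1.0, 0.016], [0.033, 0.016, -0.999]]
ft_force: [2.1, 2.5, -7.7]
grip_width: 0.0137
```

```bash
python3 -c "
from h import *
th(); y,z=pt(.55); go(.427,y,z,180); look('e')
s=cv2.imread('pics/s_e.png');t=cv2.imread('pics/t_e.png')
cv2.imwrite('pics/cmbe.png',np.vstack([cv2.resize(s[215:375,200:400],(750,600))[:, :]])[:600])
a=cv2.resize(s[220:370,215:390],(400,343),interpolation=cv2.INTER_CUBIC);b=cv2.resize(t[145:245,270:430],(400,250),interpolation=cv2.INTER_CUBIC)
cv2.imwrite('pics/cmbe.png',np.hstack([a,np.vstack([b,np.zeros((93,400,3),np.uint8)])]))"
```

```text
theta 0.446 r 0.1744
t=30.50 p=[0.4247 0.002  0.1439] a0=-179.78 w=0.014 F=[ 2.1  2.5 -7.7]
shift cm [-0.17 -0.91 -1.59] | n=1 [-0.17 -0.91 -1.59] | yaw 0.004 rad m=1 0.004
scene green 16 316.5 342.5 z.151 [0.719 0.02 ] z.01 [0.628 0.021]
```

View pics/cmbe.png

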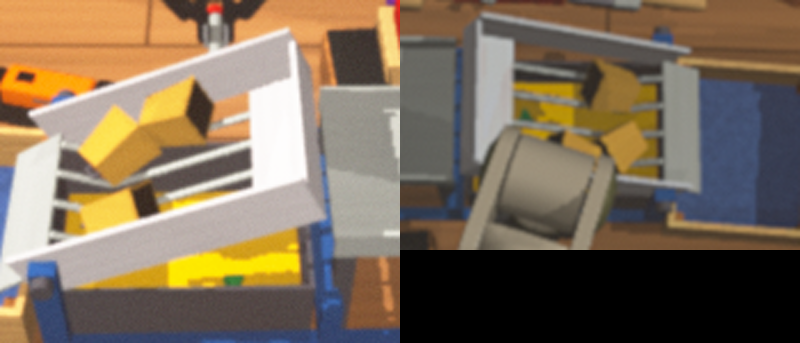

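Scene (left): all three bells lie on the tilted bars at (120,145), (175,115) and (120,210). No stone shows in the sieve and one shows in the box at (235,282); the others are hidden, so I'll tilt further and shake.

Emit:
carry_out(
  rows=[
    {"tx": -0.05, "ty": -0.2, "tz": -0.5, "yaw": 0},
    {"tx": 0, "ty": -0.2, "tz": -0.5, "yaw": 0},
    {"tx": 0, "ty": -0.25, "tz": -0.5, "yaw": 0},
    {"tx": 0, "ty": -0.25, "tz": -0.5, "yaw": 0},
    {"tx": 0, "ty": 0.2, "tz": 0.5, "yaw": 0},
    {"tx": 0, "ty": -0.3, "tz": -0.7, "yaw": 0},
    {"tx": 0, "ty": 0.2, "tz": 0.5, "yaw": 0},
    {"tx": 0, "ty": -0.3, "tz": -0.7, "yaw": 0},
    {"tx": 0, "ty": 0.2, "tz": 0.5, "yaw": 0},
    {"tx": 0, "ty": -0.3, "tz": -0.7, "yaw": 0},
    {"tx": 0, "ty": 0, "tz": 0, "yaw": 0},
  ],
)

```text
time_s: 31.7
position: [0.4248, -0.0039, 0.1628]
tool_rot: [[-0.999, -0.004, -0.037], [-0.005, 1.0, 0.03], [0.037, 0.03, -0.999]]
ft_force: [1.5, 2.0, -9.3]
grip_width: 0.0137
```

```bash
python3 -c "
from h import *
th(); y,z=pt(.55); go(.427,y,z,180); look('f')
s=cv2.imread('pics/s_f.png')
for b in blobs(s[200:380,200:400],(12,120,60),(22,255,255),60): print('gold',b[0],b[1])"
```

```text
theta 0.559 r 0.1758
t=31.70 p=[ 0.4248 -0.0039  0.1628] a0=-179.72 w=0.014 F=[ 1.5  2.  -9.3]
shift cm [-0.23 -0.35  0.3 ] | n=1 [-0.23 -0.35  0.3 ] | yaw 0.005 rad m=1 0.005
scene green 16 317.0 342.5 z.151 [0.719 0.022] z.01 [0.628 0.022]
scene green 6 296.4 329.4 z.151 [ 0.686 -0.023] z.01 [ 0.59 -0.03]
gold 1412 [[99.5, 161.5], [199.0, 35.0], 0.0]
gold 835 [[183.0, 147.5], [29.0, 32.0], 90.0]
gold 290 [[79.9, 137.9], [15.4, 64.0], 89.0]
gold 535 [[126.5, 127.5], [39.0, 33.0], -0.0]
gold 175 [[61.2, 108.9], [17.0, 40.7], 76.0]
gold 324 [[17.3, 84.5], [35.1, 13.8], 2.2]
gold 78 [[15.5, 72.8], [31.3, 6.0], 3.2]
gold 98 [[111.6, 61.2], [6.9, 20.4], 65.6]
gold 908 [[82.7, 72.5], [32.7, 72.5], 65.7]
gold 2332 [[156.5, 37.5], [75.0, 85.0], 90.0]
gold 4797 [[50.5, 32.5], [65.0, 101.0], 90.0]
```

Emit:
carry_out(
  rows=[
    {"tx": 0, "ty": 0.3, "tz": 1.0, "yaw": 0},
    {"tx": 0, "ty": -0.3, "tz": -1.0, "yaw": 0},
    {"tx": 0, "ty": 0.3, "tz": 1.0, "yaw": 0},
    {"tx": 0, "ty": -0.3, "tz": -1.0, "yaw": 0},
    {"tx": 0, "ty": 0.3, "tz": 1.0, "yaw": 0},
    {"tx": 0, "ty": -0.3, "tz": -1.0, "yaw": 0},
    {"tx": 0, "ty": 0.3, "tz": 1.0, "yaw": 0},
    {"tx": 0, "ty": -0.3, "tz": -1.0, "yaw": 0},
    {"tx": 0, "ty": 0.3, "tz": 1.0, "yaw": 0},
    {"tx": 0, "ty": -0.3, "tz": -1.0, "yaw": 0},
    {"tx": 0, "ty": 0, "tz": 0, "yaw": 0},
  ],
)

```text
time_s: 32.9
position: [0.4256, -0.0003, 0.1553]
tool_rot: [[-0.999, -0.007, -0.035], [-0.008, 0.999, 0.034], [0.035, 0.034, -0.999]]
ft_force: [2.1, 2.6, -10.0]
grip_width: 0.0135
```

```bash
python3 -c "
from h import *
th(); go(.427,0,.16,180); look('g')"
```

```text
theta 0.512 r 0.1762
t=32.90 p=[ 4.256e-01 -3.000e-04  1.553e-01] a0=-179.52 w=0.013 F=[  2.1   2.6 -10. ]
shift cm [-0.12  0.04 -0.47] | n=1 [-0.12  0.04 -0.47] | yaw 0.008 rad m=1 0.008
scene green 16 316.5 342.5 z.151 [0.719 0.02 ] z.01 [0.628 0.021]
```

Emit:
carry_out(
  rows=[
    {"tx": 0, "ty": 0.1, "tz": 0.5, "yaw": 0},
    {"tx": 0, "ty": 0.1, "tz": 0.5, "yaw": 0},
    {"tx": 0, "ty": 0.1, "tz": 0.5, "yaw": 0},
    {"tx": 0, "ty": 0.1, "tz": 0.5, "yaw": 0},
    {"tx": 0, "ty": 0.1, "tz": 0.5, "yaw": 0},
    {"tx": 0, "ty": 0, "tz": 0, "yaw": 0},
  ],
)

```text
time_s: 33.6
position: [0.4256, 0.007, 0.1282]
tool_rot: [[-0.999, -0.008, -0.031], [-0.009, 0.999, 0.033], [0.031, 0.033, -0.999]]
ft_force: [1.8, 4.4, -8.6]
grip_width: 0.0133
```

```bash
python3 -c "
from h import *
th(); go(.427,0,.16,180); look('h')"
```

```text
theta 0.352 r 0.1750
t=33.60 p=[0.4256 0.007  0.1282] a0=-179.48 w=0.013 F=[ 1.8  4.4 -8.6]
shift cm [-0.03 -0.59 -3.2 ] | n=1 [-0.03 -0.59 -3.2 ] | yaw 0.009 rad m=1 0.009
scene green 16 316.5 342.5 z.151 [0.719 0.02 ] z.01 [0.628 0.021]
top green 4 319.5 191.0 z.151 [0.589 0.025] z.01 [0.631 0.024]
```

```bash
python3 -c "
from h import *
for k in 'abcdefgh':
  for n,(r0,r1,c0,c1) in (('scene',(215,375,210,365)),('top',(150,225,290,395))):
    i=cv2.imread(f'pics/{n[0]}_{k}.png')[r0:r1,c0:c1]
    print(k,n,[(b[0],round(b[1][0][0]+c0),round(b[1][0][1]+r0),np.round(onz(n,b[1][0][0]+c0,b[1][0][1]+r0,.01)[:2],3).tolist()) for b in blobs(i,(34,60,15),(90,255,255),1)])"
```

```text
a scene [(17, 270, 325, [0.577, -0.097]), (36, 323, 289, [0.459, 0.039])]
a top [(6, 320, 192, [0.627, 0.024])]
b scene [(22, 316, 342, [0.627, 0.021]), (6, 318, 282, [0.434, 0.025]), (2, 319, 276, [0.411, 0.028])]
b top [(12, 320, 191, [0.631, 0.023])]
c scene [(20, 316, 342, [0.628, 0.021])]
c top [(8, 320, 190, [0.633, 0.023])]
d scene [(20, 316, 342, [0.628, 0.021])]
d top [(8, 320, 190, [0.633, 0.023])]
e scene [(20, 316, 342, [0.628, 0.021])]
e top [(8, 320, 190, [0.633, 0.023])]
f scene [(18, 316, 342, [0.628, 0.021]), (10, 296, 328, [0.587, -0.029]), (3, 317, 321, [0.565, 0.021])]
f top [(2, 320, 190, [0.637, 0.023])]
g scene [(20, 316, 342, [0.628, 0.021])]
g top [(4, 320, 190, [0.635, 0.023])]
h scene [(20, 316, 342, [0.628, 0.021])]
h top [(9, 320, 191, [0.631, 0.023])]
```

Emit:
carry_out(
  rows=[
    {"tx": 0, "ty": -0.1, "tz": -0.4, "yaw": 0},
    {"tx": 0, "ty": -0.12, "tz": -0.4, "yaw": 0},
    {"tx": 0, "ty": -0.12, "tz": -0.4, "yaw": 0},
    {"tx": 0, "ty": -0.15, "tz": -0.4, "yaw": 0},
    {"tx": 0, "ty": -0.15, "tz": -0.4, "yaw": 0},
    {"tx": 0, "ty": -0.18, "tz": -0.4, "yaw": 0},
    {"tx": 0, "ty": -0.2, "tz": -0.4, "yaw": 0},
    {"tx": 0, "ty": -0.2, "tz": -0.4, "yaw": 0},
  ],
)

```text
time_s: 34.5
position: [0.4256, -0.0003, 0.1586]
tool_rot: [[-0.999, -0.005, -0.035], [-0.007, 0.999, 0.052], [0.035, 0.053, -0.998]]
ft_force: [-3.1, 3.6, -11.4]
grip_width: 0.0134
```

Emit:
carry_out(
  rows=[
    {"tx": 0, "ty": 0.2, "tz": 0.6, "yaw": 0},
    {"tx": 0, "ty": -0.3, "tz": -0.7, "yaw": 0},
    {"tx": 0, "ty": 0.2, "tz": 0.6, "yaw": 0},
    {"tx": 0, "ty": -0.3, "tz": -0.7, "yaw": 0},
    {"tx": 0, "ty": 0.2, "tz": 0.6, "yaw": 0},
    {"tx": 0, "ty": -0.3, "tz": -0.7, "yaw": 0},
    {"tx": 0, "ty": -0.2, "tz": -0.4, "yaw": 0},
    {"tx": 0, "ty": -0.2, "tz": -0.4, "yaw": 0},
  ],
)

```text
time_s: 35.3
position: [0.4254, -0.0028, 0.1664]
tool_rot: [[-0.999, -0.002, -0.037], [-0.004, 0.998, 0.065], [0.037, 0.066, -0.997]]
ft_force: [3.1, 7.5, -12.2]
grip_width: 0.0135
```

```bash
cat >> h.py <<'E'
def look2(k):
  look_=[]
  for n,(r0,r1,c0,c1) in (('scene',(215,375,210,365)),('top',(150,225,290,395))):
    i=snap(n,f'{n[0]}_{k}.png')[r0:r1,c0:c1]
    print(k,n,[(b[0],round(b[1][0][0]+c0),round(b[1][0][1]+r0),np.round(onz(n,b[1][0][0]+c0,b[1][0][1]+r0,.01)[:2],3).tolist()) for b in blobs(i,(34,60,15),(90,255,255),1)])
E
python3 -c "
from h import *
th(); go(.427,0,.16,180); look2('i')"
```

```text
theta 0.574 r 0.1783
t=35.30 p=[ 0.4254 -0.0028  0.1664] a0=-179.75 w=0.014 F=[  3.1   7.5 -12.2]
shift cm [-0.19  0.24  0.65] | n=1 [-0.19  0.24  0.65] | yaw 0.004 rad m=1 0.004
i scene [(18, 316, 342, [0.628, 0.021]), (12, 296, 328, [0.587, -0.029]), (4, 316, 321, [0.565, 0.02])]
i top []
```

```bash
python3 -c "
from h import *
s=cv2.imread('pics/s_i.png');t=cv2.imread('pics/t_i.png')
a=cv2.resize(s[240:360,210:320],(550,600),interpolation=cv2.INTER_CUBIC);b=cv2.resize(t[150:240,345:395],(250,450),interpolation=cv2.INTER_CUBIC)
c=np.zeros((600,250,3),np.uint8);c[:450]=b
o=np.hstack([a,c]);cv2.imwrite('pics/ci.png',np.clip(255*(o/255.)**.7,0,255).astype(np.uint8))"
```

```text
(no output)
```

View pics/ci.png

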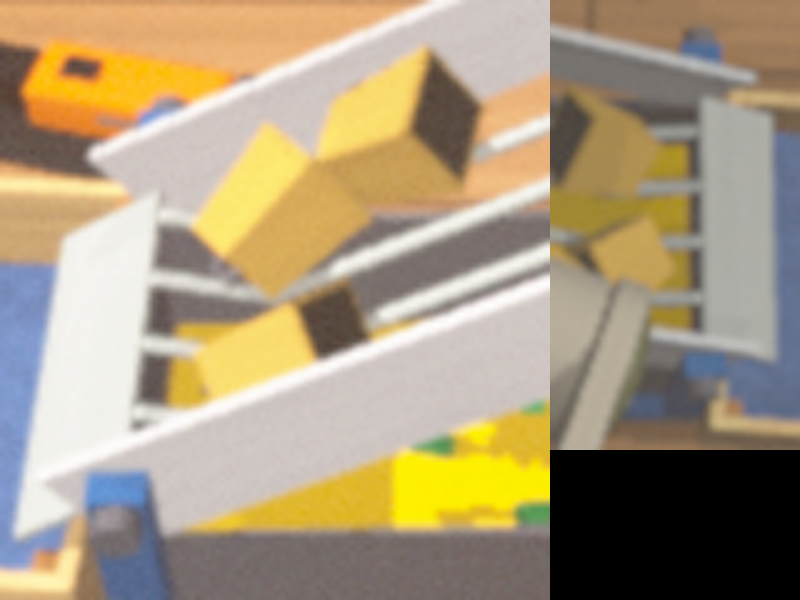

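Two bells rest on the apron at (270,210) and (260,350) and the third lies behind them at (400,130). No stone shows in the sieve; three show in the box at (435,440), (530,405) and (535,515), and two are unseen. I'll let the sieve sink and look through its bars from above with the wrist camera.

Emit:
carry_out(
  rows=[
    {"tx": 0, "ty": 0, "tz": 0, "yaw": 0},
    {"tx": 0, "ty": 0, "tz": 0, "yaw": 0},
    {"tx": 0, "ty": 0, "tz": 0, "yaw": 0},
    {"tx": 0, "ty": 0, "tz": -4, "yaw": 0},
    {"tx": 0, "ty": 0, "tz": -4.5, "yaw": 0},
    {"tx": 0, "ty": 0, "tz": -4.5, "yaw": 0},
    {"tx": 0, "ty": 0, "tz": -4.5, "yaw": 0},
  ],
  jaw=-0.2,
)

```text
time_s: 36.1
position: [0.4308, -0.0154, 0.3441]
tool_rot: [[-0.999, 0.001, -0.042], [-0.002, 0.998, 0.063], [0.042, 0.063, -0.997]]
ft_force: [0.4, -0.2, 0.2]
grip_width: 0.0511
```

Emit:
carry_out(
  rows=[
    {"tx": -4.5, "ty": -0.6, "tz": -0.5, "yaw": 0},
    {"tx": -4.5, "ty": -0.6, "tz": -0.5, "yaw": 0},
    {"tx": -4.5, "ty": -0.6, "tz": 0, "yaw": 0},
    {"tx": -4.5, "ty": -0.6, "tz": 0, "yaw": 0},
    {"tx": -4.5, "ty": -0.6, "tz": 0, "yaw": 0},
    {"tx": 0, "ty": 0, "tz": 0, "yaw": 0},
    {"tx": 0, "ty": 0, "tz": 0, "yaw": 0},
    {"tx": 0, "ty": 0, "tz": 0, "yaw": 0},
  ],
)

```text
time_s: 36.9
position: [0.6667, -0.0501, 0.3528]
tool_rot: [[-1.0, 0.005, -0.022], [0.004, 0.999, 0.053], [0.022, 0.053, -0.998]]
ft_force: [0.7, -0.1, 0.2]
grip_width: 0.0517
```

```bash
cat >> h.py <<'E'
def wgreen(k):
    w=snap('wrist',k+'.png'); c=cam('wrist')
    for b in blobs(w,(36,70,25),(88,255,255),15):
        u,v=b[1][0]; P=[np.round(onz('wrist',u,v,z,c)[:2],3).tolist() for z in (.01,.101)]; print(b[0],round(u),round(v),'box',P[0],'sieve',P[1])
E
python3 -c "
from h import *
go(.66,-.03,.36,180); print(env.observe()['tool_rot'].round(3).tolist()); wgreen('w14'); look2('k')
s=cv2.imread('pics/s_k.png')
print('sieve box corners px',[np.round(proj('wrist',(x,y,.01))).tolist() for x,y in((.495,-.16),(.495,.1),(.67,-.16),(.67,.1))])"
```

```text
t=36.90 p=[ 0.6667 -0.0501  0.3528] a0=179.80 w=0.052 F=[ 0.7 -0.1  0.2]
shift cm [ 0.69  2.04 -0.6 ] | n=1 [ 0.69  2.04 -0.6 ] | yaw -0.004 rad m=1 -0.004
[[-1.0, 0.005, -0.022], [0.004, 0.999, 0.053], [0.022, 0.053, -0.998]]
123 356 160 box [0.633, 0.022] sieve [0.628, 0.007]
96 257 116 box [0.581, -0.098] sieve [0.584, -0.091]
134 312 118 box [0.583, -0.032] sieve [0.586, -0.037]
74 315 92 box [0.554, -0.029] sieve [0.563, -0.034]
160 356 92 box [0.554, 0.02] sieve [0.563, 0.006]
k scene [(6, 295, 325, [0.578, -0.033]), (6, 316, 321, [0.565, 0.02]), (2, 298, 315, [0.545, -0.027])]
k top []
sieve box corners px [[199.0, 37.0], [425.0, 38.0], [210.0, 191.0], [416.0, 188.0]]
```

All five stones are confirmed in the box by two views each. Next I check the crate and the bells before tipping.

```bash
cat >> h.py <<'E'
def crate(im):
    m=cv2.inRange(cv2.cvtColor(im,cv2.COLOR_BGR2HSV),(100,60,30),(125,255,255)); m[:, :380]=0; m[:150]=0; m[260:]=0; m[:,490:]=0
    c=max(cv2.findContours(m,cv2.RETR_EXTERNAL,cv2.CHAIN_APPROX_NONE)[0],key=cv2.contourArea)
    r=cv2.minAreaRect(c); print('felt',cv2.contourArea(c),np.round([onz('top',*q,.008)[:2] for q in cv2.boxPoints(r)],3).tolist())
E
python3 -c "
from h import *
for k in ('t6','t10','t_k'): crate(cv2.imread(f'pics/{k}.png'))
go(.43,.0065,.20,180)"
```

```text
felt 2195.0 [[0.489, -0.191], [0.695, -0.205], [0.686, -0.382], [0.481, -0.363]]
felt 2193.0 [[0.489, -0.19], [0.695, -0.205], [0.686, -0.382], [0.481, -0.363]]
felt 2195.5 [[0.489, -0.19], [0.695, -0.205], [0.686, -0.382], [0.481, -0.363]]
t=37.05 p=[ 0.6661 -0.0498  0.3546] a0=179.81 w=0.051 F=[-0.6  0.2 -0.3]
shift cm [23.33  4.7  16.19] | n=7 [3.33 0.67 2.31] | yaw -0.003 rad m=1 -0.003
```

Emit:
carry_out(
  rows=[
    {"tx": 4.7, "ty": 1, "tz": 0, "yaw": 0},
    {"tx": 4.7, "ty": 1, "tz": 0, "yaw": 0},
    {"tx": 4.7, "ty": 1, "tz": 0, "yaw": 0},
    {"tx": 4.7, "ty": 1, "tz": 0, "yaw": 0},
    {"tx": 4.7, "ty": 1, "tz": 0, "yaw": 0},
    {"tx": 0, "ty": 0, "tz": 4.5, "yaw": 0},
    {"tx": 0, "ty": 0, "tz": 4.5, "yaw": 0},
    {"tx": 0, "ty": 0, "tz": 4, "yaw": 0},
    {"tx": 0, "ty": 0, "tz": 0, "yaw": 0},
  ],
)

```text
time_s: 37.95
position: [0.4154, 0.0109, 0.2329]
tool_rot: [[-1.0, 0.004, 0.0], [0.004, 0.999, 0.046], [0.0, 0.046, -0.999]]
ft_force: [-0.9, 0.1, 1.1]
grip_width: 0.0514
```

```bash
python3 -c "
from h import *
go(.43,.0065,.068,180);print(env.observe()['tool_rot'].round(3).tolist())
w=snap('wrist','w15.png')
for b in blobs(w,(0,170,70),(7,255,255),100): print(b[0],b[1],np.round(onz('wrist',*b[1][0],.112)[:2],4))"
```

```text
t=37.95 p=[0.4154 0.0109 0.2329] a0=179.75 w=0.051 F=[-0.9  0.1  1.1]
shift cm [-1.46 -1.19 16.45] | n=4 [-0.37 -0.3   4.11] | yaw -0.004 rad m=1 -0.004
[[-1.0, 0.004, 0.0], [0.004, 0.999, 0.046], [0.0, 0.046, -0.999]]
485 [[298.0, 194.0], [16.0, 34.0], 90.0] [0.3969 0.0053]
7782 [[615.1, 199.6], [62.7, 155.0], 9.2] [0.4039 0.2429]
```

Emit:
carry_out(
  rows=[
    {"tx": -0.7, "ty": -0.6, "tz": 4.5, "yaw": 0},
    {"tx": -0.7, "ty": -0.6, "tz": 4.5, "yaw": 0},
    {"tx": 0, "ty": 0, "tz": 4, "yaw": 0},
    {"tx": 0, "ty": 0, "tz": 3.3, "yaw": 0},
    {"tx": 0, "ty": 0, "tz": 0, "yaw": 0},
  ],
)

```text
time_s: 38.5
position: [0.4439, 0.0015, 0.0821]
tool_rot: [[-0.999, 0.003, 0.034], [0.004, 0.999, 0.036], [-0.034, 0.036, -0.999]]
ft_force: [-0.6, 0.6, 0.7]
grip_width: 0.0513
```

Emit:
carry_out(
  rows=[
    {"tx": 0, "ty": 0, "tz": 0, "yaw": 0},
    {"tx": 0, "ty": 0, "tz": 0, "yaw": 0},
    {"tx": 0, "ty": 0, "tz": 0, "yaw": 0},
    {"tx": 0, "ty": 0, "tz": 0, "yaw": 0},
  ],
  jaw=1,
  squeeze=45,
)

```text
time_s: 38.9
position: [0.4475, 0.0083, 0.0924]
tool_rot: [[-0.999, 0.005, 0.047], [0.007, 0.999, 0.05], [-0.046, 0.05, -0.998]]
ft_force: [0.6, -0.6, 0.5]
grip_width: -0.0001
```

Emit:
carry_out(
  rows=[
    {"tx": 0, "ty": 0, "tz": -0.5, "yaw": 0},
    {"tx": 0, "ty": 0, "tz": -0.5, "yaw": 0},
    {"tx": 0, "ty": 0, "tz": -0.5, "yaw": 0},
    {"tx": 0, "ty": 0.02, "tz": -0.5, "yaw": 0},
    {"tx": 0, "ty": 0, "tz": -0.5, "yaw": 0},
  ],
)

```text
time_s: 39.4
position: [0.4489, 0.0059, 0.125]
tool_rot: [[-0.998, 0.004, 0.057], [0.007, 0.999, 0.046], [-0.057, 0.046, -0.997]]
ft_force: [-0.2, 0.1, 0.2]
grip_width: 0.0004
```

Emit:
carry_out(
  rows=[
    {"tx": 0.8, "ty": 0, "tz": -0.5, "yaw": 0},
    {"tx": 0.8, "ty": 0, "tz": 0, "yaw": 0},
    {"tx": 0, "ty": 0, "tz": 0, "yaw": 0},
    {"tx": 0, "ty": 0, "tz": 1.5, "yaw": 0},
    {"tx": 0, "ty": -0.1, "tz": 1.5, "yaw": 0},
    {"tx": 0, "ty": -0.1, "tz": 1.5, "yaw": 0},
    {"tx": 0, "ty": 0, "tz": 1, "yaw": 0},
  ],
  jaw=-0.2,
)

```text
time_s: 40.1
position: [0.4341, 0.0058, 0.074]
tool_rot: [[-0.998, 0.005, 0.06], [0.008, 0.999, 0.044], [-0.059, 0.045, -0.997]]
ft_force: [-1.0, -0.6, -0.1]
grip_width: 0.0513
```

```bash
python3 -c "
from h import *
go(.43,.0065,.067,180);print(env.observe()['tool_rot'].round(3).tolist(),env.observe()['q'].round(1))"
```

```text
t=40.10 p=[0.4341 0.0058 0.074 ] a0=179.56 w=0.051 F=[-1.  -0.6 -0.1]
shift cm [0.45 0.04 0.68] | n=1 [0.45 0.04 0.68] | yaw -0.008 rad m=1 -0.008
[[-0.998, 0.005, 0.06], [0.008, 0.999, 0.044], [-0.059, 0.045, -0.997]] [ -17.3   18.1  105.9    4.3   53.6 -109.4]
```

Emit:
carry_out(
  rows=[
    {"tx": 0.4, "ty": 0, "tz": 0.6, "yaw": 0},
    {"tx": 0, "ty": 0, "tz": 0.4, "yaw": 0},
  ],
)

```text
time_s: 40.3
position: [0.4296, 0.0064, 0.0624]
tool_rot: [[-0.998, 0.005, 0.057], [0.008, 0.999, 0.045], [-0.057, 0.046, -0.997]]
ft_force: [0.0, -0.3, -0.1]
grip_width: 0.051
```

Emit:
carry_out(
  rows=[
    {"tx": 0, "ty": 0, "tz": 0, "yaw": 0},
    {"tx": 0, "ty": 0, "tz": 0, "yaw": 0},
    {"tx": 0, "ty": 0, "tz": 0, "yaw": 0},
    {"tx": 0, "ty": 0, "tz": 0, "yaw": 0},
  ],
  jaw=1,
  squeeze=45,
)

```text
time_s: 40.7
position: [0.4295, 0.0097, 0.0629]
tool_rot: [[-0.998, 0.006, 0.058], [0.009, 0.999, 0.052], [-0.057, 0.052, -0.997]]
ft_force: [0.8, -11.3, -9.9]
grip_width: 0.0145
```

Emit:
carry_out(
  rows=[
    {"tx": 0, "ty": 0, "tz": -0.5, "yaw": 0},
    {"tx": 0, "ty": 0, "tz": -0.5, "yaw": 0},
    {"tx": 0, "ty": 0.03, "tz": -0.5, "yaw": 0},
  ],
)

```text
time_s: 41.0
position: [0.4294, 0.011, 0.077]
tool_rot: [[-0.998, 0.006, 0.059], [0.01, 0.998, 0.056], [-0.058, 0.056, -0.997]]
ft_force: [5.1, -0.2, -13.5]
grip_width: 0.0143
```

Emit:
carry_out(
  rows=[
    {"tx": -0.03, "ty": 0.03, "tz": -0.55, "yaw": 0},
    {"tx": -0.03, "ty": 0.02, "tz": -0.55, "yaw": 0},
    {"tx": -0.03, "ty": 0, "tz": -0.55, "yaw": 0},
    {"tx": -0.03, "ty": -0.02, "tz": -0.55, "yaw": 0},
    {"tx": -0.03, "ty": -0.04, "tz": -0.55, "yaw": 0},
    {"tx": -0.03, "ty": -0.07, "tz": -0.55, "yaw": 0},
    {"tx": -0.03, "ty": -0.1, "tz": -0.55, "yaw": 0},
    {"tx": -0.03, "ty": -0.12, "tz": -0.55, "yaw": 0},
    {"tx": -0.03, "ty": -0.14, "tz": -0.55, "yaw": 0},
    {"tx": -0.03, "ty": -0.16, "tz": -0.55, "yaw": 0},
    {"tx": -0.03, "ty": -0.18, "tz": -0.55, "yaw": 0},
  ],
)

```text
time_s: 42.1
position: [0.4294, 0.0051, 0.1351]
tool_rot: [[-0.998, 0.007, 0.056], [0.011, 0.997, 0.071], [-0.056, 0.072, -0.996]]
ft_force: [7.2, 6.9, -13.1]
grip_width: 0.0147
```

```bash
python3 -c "
from h import *
th(.0097,.0625); y,z=pt(.95,.0097,.0625); go(.429,y,z,180)"
```

```text
theta 0.425 r 0.1729
t=42.10 p=[0.4294 0.0051 0.1351] a0=179.37 w=0.015 F=[  7.2   6.9 -13.1]
shift cm [-0.43 -4.31 -7.81] | n=2 [-0.21 -2.16 -3.9 ] | yaw -0.011 rad m=1 -0.011
```

Emit:
carry_out(
  rows=[
    {"tx": -0.03, "ty": -0.2, "tz": -0.7, "yaw": 0},
    {"tx": -0.03, "ty": -0.22, "tz": -0.7, "yaw": 0},
    {"tx": -0.03, "ty": -0.26, "tz": -0.7, "yaw": 0},
    {"tx": -0.03, "ty": -0.3, "tz": -0.7, "yaw": 0},
    {"tx": -0.03, "ty": -0.34, "tz": -0.7, "yaw": 0},
    {"tx": -0.03, "ty": -0.36, "tz": -0.65, "yaw": 0},
    {"tx": -0.03, "ty": -0.4, "tz": -0.65, "yaw": 0},
    {"tx": -0.03, "ty": -0.42, "tz": -0.6, "yaw": 0},
    {"tx": -0.03, "ty": -0.45, "tz": -0.6, "yaw": 0},
    {"tx": -0.03, "ty": -0.47, "tz": -0.55, "yaw": 0},
    {"tx": -0.03, "ty": -0.5, "tz": -0.55, "yaw": 0},
  ],
  squeeze=38,
)

```text
time_s: 43.2
position: [0.4303, -0.0281, 0.2021]
tool_rot: [[-0.998, 0.004, 0.062], [0.011, 0.994, 0.105], [-0.061, 0.105, -0.993]]
ft_force: [6.9, 9.6, -9.0]
grip_width: 0.0143
```

```bash
python3 -c "
from h import *
th(.0097,.0625); y,z=pt(1.3,.0097,.0625); go(.429,y,z,180);print(env.observe()['tool_rot'].round(3).tolist(),env.observe()['q'].round(1))"
```

```text
theta 0.855 r 0.1769
t=43.20 p=[ 0.4303 -0.0281  0.2021] a0=179.39 w=0.014 F=[ 6.9  9.6 -9. ]
shift cm [-0.18 -6.1  -4.7 ] | n=2 [-0.09 -3.05 -2.35] | yaw -0.011 rad m=1 -0.011
[[-0.998, 0.004, 0.062], [0.011, 0.994, 0.105], [-0.061, 0.105, -0.993]] [ -24.4    8.5   93.9    7.1   77.  -115.5]
```

Emit:
carry_out(
  rows=[
    {"tx": -0.02, "ty": -0.5, "tz": -0.55, "yaw": 0},
    {"tx": -0.02, "ty": -0.5, "tz": -0.55, "yaw": 0},
    {"tx": -0.02, "ty": -0.52, "tz": -0.5, "yaw": 0},
    {"tx": -0.02, "ty": -0.54, "tz": -0.5, "yaw": 0},
    {"tx": -0.02, "ty": -0.56, "tz": -0.45, "yaw": 0},
    {"tx": -0.02, "ty": -0.58, "tz": -0.45, "yaw": 0},
    {"tx": -0.02, "ty": -0.6, "tz": -0.4, "yaw": 0},
    {"tx": -0.02, "ty": -0.6, "tz": -0.4, "yaw": 0},
    {"tx": 0, "ty": -0.6, "tz": -0.35, "yaw": 0},
    {"tx": 0, "ty": -0.6, "tz": -0.3, "yaw": 0},
  ],
  squeeze=32,
)

```text
time_s: 44.2
position: [0.4319, -0.0739, 0.2433]
tool_rot: [[-0.997, -0.006, 0.076], [0.005, 0.989, 0.145], [-0.076, 0.144, -0.987]]
ft_force: [5.9, 8.8, 0.2]
grip_width: 0.0147
```

```bash
cat >> h.py <<'E'
def gold(k):
    s=snap('scene',k+'.png')
    for b in blobs(s[230:400,60:330],(15,140,90),(24,255,255),40): u,v=b[1][0];print('gold',b[0],round(u+60),round(v+230),np.round(onz('scene',u+60,v+230,.035)[:2],3).tolist())
E
python3 -c "
from h import *
th(.0097,.0625); y,z=pt(1.32,.0097,.0625); go(.429,y,z,180);print(env.observe()['tool_rot'].round(3).tolist());gold('s_l')"
```

```text
theta 1.201 r 0.1808
t=44.20 p=[ 0.4319 -0.0739  0.2433] a0=179.72 w=0.015 F=[5.9 8.8 0.2]
shift cm [ 0.28 -2.26 -0.4 ] | n=1 [ 0.28 -2.26 -0.4 ] | yaw -0.005 rad m=1 -0.005
[[-0.997, -0.006, 0.076], [0.005, 0.989, 0.145], [-0.076, 0.144, -0.987]]
gold 1122 182 359 [0.687, -0.291]
gold 61 314 329 [0.606, 0.016]
gold 484 196 336 [0.625, -0.27]
gold 1269 290 324 [0.592, -0.043]
gold 2058 176 303 [0.526, -0.341]
gold 95 309 274 [0.425, 0.0]
gold 258 165 288 [0.476, -0.38]
gold 60 312 263 [0.388, 0.007]
gold 227 228 255 [0.355, -0.232]
gold 217 313 234 [0.268, 0.011]
gold 45 237 234 [0.267, -0.216]
```

Emit:
carry_out(
  rows=[
    {"tx": 0.05, "ty": -0.6, "tz": -0.1, "yaw": 0},
    {"tx": 0.05, "ty": -0.6, "tz": -0.1, "yaw": 0},
    {"tx": 0.05, "ty": -0.6, "tz": -0.1, "yaw": 0},
    {"tx": 0.05, "ty": -0.6, "tz": -0.1, "yaw": 0},
    {"tx": 0, "ty": 0.3, "tz": 0, "yaw": 0},
    {"tx": 0, "ty": -0.3, "tz": 0, "yaw": 0},
    {"tx": 0, "ty": 0, "tz": 0, "yaw": 0},
    {"tx": 0, "ty": 0, "tz": 0, "yaw": 0},
  ],
)

```text
time_s: 45.05
position: [0.4328, -0.0888, 0.2511]
tool_rot: [[-0.996, -0.015, 0.093], [0.0, 0.986, 0.164], [-0.095, 0.164, -0.982]]
ft_force: [4.4, 1.5, -7.7]
grip_width: 0.0144
```

```bash
python3 -c "
from h import *
th(.0097,.0625); y,z=pt(1.32,.0097,.0625); go(.429,y,z,180);print(env.observe()['tool_rot'].round(3).tolist());gold('s_m')
t=snap('top','t_m.png');crate(t)
for b in blobs(t[140:260,290:490],(12,110,60),(24,255,255),10): u,v=b[1][0];print('top gold',b[0],b[1],np.round(onz('top',u+290,v+140,.04)[:2],3).tolist())"
```

```text
theta 1.294 r 0.1813
t=45.05 p=[ 0.4328 -0.0888  0.2511] a0=179.98 w=0.014 F=[ 4.4  1.5 -7.7]
shift cm [ 0.45 -0.9   0.56] | n=1 [ 0.45 -0.9   0.56] | yaw -0.000 rad m=1 -0.000
[[-0.996, -0.015, 0.093], [0.0, 0.986, 0.164], [-0.095, 0.164, -0.982]]
gold 1112 181 358 [0.686, -0.293]
gold 60 314 329 [0.606, 0.016]
gold 1406 291 324 [0.591, -0.042]
gold 2658 179 309 [0.545, -0.329]
gold 92 306 276 [0.434, -0.006]
gold 158 179 266 [0.398, -0.36]
gold 78 305 264 [0.388, -0.011]
gold 204 226 254 [0.353, -0.236]
gold 300 306 234 [0.268, -0.009]
felt 668.0 [[0.692, -0.228], [0.695, -0.322], [0.546, -0.321], [0.544, -0.228]]
top gold 163 [[84.5, 106.0], [22.6, 11.4], 6.7] [0.432, -0.17]
top gold 1128 [[26.0, 106.0], [26.0, 52.0], 90.0] [0.426, 0.031]
top gold 55 [[78.5, 51.5], [9.0, 9.0], 90.0] [0.626, -0.148]
top gold 40 [[78.0, 41.0], [6.0, 8.0], 90.0] [0.664, -0.146]
top gold 2152 [[38.0, 59.5], [45.0, 58.0], 90.0] [0.592, -0.006]
top gold 9900 [[140.5, 59.5], [119.0, 117.0], 90.0] [0.603, -0.365]
top gold 1082 [[27.0, 14.0], [54.0, 28.0], 0.0] [0.759, 0.037]
```

```bash
python3 -c "
from h import *
h=lambda f,*P:[cv2.cvtColor(cv2.imread(f),cv2.COLOR_BGR2HSV)[v,u].tolist() for u,v in P]
print('bell scene0',h('pics/scene0.png',(377,312),(370,268),(415,272)),'top',h('pics/top0.png',(280,170),(247,203),(278,203)))
print('wood crate scene',h('pics/s_k.png',(110,370),(100,340),(170,290),(150,285)))
s=cv2.cvtColor(cv2.imread('pics/s_m.png'),cv2.COLOR_BGR2HSV)
for v in range(270,396,4):
  l=''
  for u in range(110,262,2):
    H,S,V=map(int,s[v,u]); l+= 'b' if 95<H<130 and S>60 else 'G' if 17<=H<=24 and S>150 else 'w' if 12<=H<=26 and S>70 else '.' if S<60 else ','
  print(v,l)"
```

```text
bell scene0 [[19, 176, 215], [24, 171, 251], [18, 182, 189]] top [[19, 170, 171], [19, 158, 152], [17, 95, 110]]
wood crate scene [[14, 162, 221], [14, 166, 203], [14, 156, 124], [13, 162, 173]]
270 wwwwwwwwwwww,......,wwwwwwwwwwwwwwwwwwwwwwwwwwwwww,,,,,w,,,,,...............
274 wwwwwwwwwwww,,,w,wwwwwwwwwwwwwwwwwwwwwwwwwwwGwwwwwwwwwwwwwwww...............
278 wwwwwwwwwwwwwwwwwwwwwwwwwwwwwGwwwwwwwwwwwGwwwwwwwwwwwwwwwwwwww..............
282 wwwwwwwwwwwwwwwwwwwwwwwwwwwwwwwwww,wwwwGGGwwwwwwGwwwwwwwwwwwww..............
286 wwwwwwwwwwwwwwwwwwwwwwwwwwwwwGGGGGGGGGGGGGwwwwwwwwwwwwwww,..................
290 wwwwwwwwwwwwwwwwwwwwwwwwwwwwGGGGGGGGGGGGGGwwwwwwwwwwwwww....................
294 wwwwwwwwwwwwwwwwwwwwwwwwwwwwwwGGGGGGGGGGGw.bbbbbbbbbbbbb....................
298 wwwwwwwwwwwwwwwwwwwwwwwwwwwwwwGGGGGGGGGGGGwbbbbbbbbbbbb.....................
302 wwwwwwwwwwwwwwwwwwwwwwwwwwwwwwb,GGGGGGGGGw.bbbbbbbbbbbb.....................
306 wwwwwwwwwwwwwwwwwwwwwwwwwwwww.b.wGGGGGGG.bbbbbbbbbbbbbb.....................
310 wwwwwwwwwwwwwwwwwwwwwwwwwwwwwwGGGGGGw.bbbbbbbbbbbbbbbbb.....................
314 wwwwwwwwww
[... 986 characters left out ...]
wwwwwwwGwwwwwwwwwwwwwwwwwwwwwwwwwwwww.bbbbbb........
366 wwwwwwwwwwwwwwwwwwwGwwwGwwwwwwGwwwwwGwwwwwwwwwwwwwwwwwwwwGwww,bbbbbbbbbbbbbb
370 wwwwwwwwwwwwwwwwwwwwwwwwwwwwwwwwwwwwwwwwwwwwwwwwwwwwwwwwwwwww,.bbbbbbbbbbbbb
374 wwwwwwwwwwwwwwwwwwwwwwwwwwwwwwwwwwwwwwwwwwwwwwwwwwwwwwwwwwwwww,bbbbbbbbbbbb.
378 wwwwwwwwwwwwwwwwwwwwwwwwwwwwwwwwwwwwwwwwwwwwwwwwwwwwwwwwwwwwwwwwwwwwwwwwwwww
382 wwwwwwwwwwwwwwwwwwwwwwwwwwwwwwwwwwwwwwwwwwwwwwwwwwwwwwwwwwwwwwwwwwwwwwwwwwww
386 wwwwwwwwwwwwwwwwwwwwwwwwwwwwwwwwwwwwwwwwwwwwwwwwwwwwwwwwwwwwwwwwwwwwwwwwwwww
390 wwwwwwwwwwwwwwwwwwwwwwwwwwwwwwwwwwwwwwwwwwwwwwwwwwwwwwwwwwwwwwwwwwwwwwwwwwww
394 wwwwwwwwwwwwwwwwwwwwwwwwwwwwwwwwwwwwwwwwwwwwwwwwwwwwwwwwwwwwwwwwwwwwwwwwwwww
```

Three bell blobs lie in the crate, at about (180,294), (170,320) and (170,343), and none is in the sieve. Now bring the sieve back down.

Emit:
carry_out(
  rows=[
    {"tx": 0, "ty": 0.9, "tz": 0.5, "yaw": 0},
    {"tx": 0, "ty": 0.9, "tz": 0.6, "yaw": 0},
    {"tx": 0, "ty": 0.85, "tz": 0.7, "yaw": 0},
    {"tx": 0, "ty": 0.75, "tz": 0.8, "yaw": 0},
    {"tx": 0, "ty": 0.7, "tz": 0.9, "yaw": 0},
    {"tx": 0, "ty": 0.6, "tz": 1.0, "yaw": 0},
  ],
)

```text
time_s: 45.75
position: [0.4319, -0.0325, 0.2129]
tool_rot: [[-0.996, -0.013, 0.085], [0.0, 0.987, 0.159], [-0.086, 0.158, -0.984]]
ft_force: [-6.3, 0.2, 2.0]
grip_width: 0.0142
```

```bash
python3 -c "
from h import *
th(.0097,.0625); y,z=pt(.5,.0097,.0625); go(.431,y,z,180);print(env.observe()['tool_rot'].round(3).tolist())"
```

```text
theta 0.916 r 0.1812
t=45.75 p=[ 0.4319 -0.0325  0.2129] a0=179.98 w=0.014 F=[-6.3  0.2  2. ]
shift cm [0.66 2.1  7.01] | n=2 [0.33 1.05 3.51] | yaw -0.000 rad m=1 -0.000
[[-0.996, -0.013, 0.085], [0.0, 0.987, 0.159], [-0.086, 0.158, -0.984]]
```

Emit:
carry_out(
  rows=[
    {"tx": 0.05, "ty": 0.5, "tz": 0.9, "yaw": 0},
    {"tx": 0.05, "ty": 0.4, "tz": 1.0, "yaw": 0},
    {"tx": 0.05, "ty": 0.35, "tz": 1.0, "yaw": 0},
    {"tx": 0.05, "ty": 0.25, "tz": 1.0, "yaw": 0},
    {"tx": 0.05, "ty": 0.2, "tz": 1.0, "yaw": 0},
    {"tx": 0.05, "ty": 0.15, "tz": 1.0, "yaw": 0},
    {"tx": 0.05, "ty": 0.1, "tz": 1.0, "yaw": 0},
    {"tx": 0.05, "ty": 0.05, "tz": 1.0, "yaw": 0},
    {"tx": 0.05, "ty": 0, "tz": 1.0, "yaw": 0},
    {"tx": 0.05, "ty": 0, "tz": 1.0, "yaw": 0},
  ],
)

```text
time_s: 46.75
position: [0.4309, 0.0143, 0.1118]
tool_rot: [[-0.997, -0.018, 0.08], [-0.005, 0.986, 0.166], [-0.082, 0.165, -0.983]]
ft_force: [-3.8, -9.2, -5.2]
grip_width: 0.0147
```

```bash
python3 -c "
from h import *
th(.0097,.0625); y,z=pt(.1,.0097,.0625); go(.431,y,z,180);print(env.observe()['tool_rot'].round(3).tolist())"
```

```text
theta 0.284 r 0.1767
t=46.75 p=[0.4309 0.0143 0.1118] a0=-179.74 w=0.015 F=[-3.8 -9.2 -5.2]
shift cm [ 0.26 -0.86  3.11] | n=1 [ 0.26 -0.86  3.11] | yaw 0.005 rad m=1 0.005
[[-0.997, -0.018, 0.08], [-0.005, 0.986, 0.166], [-0.082, 0.165, -0.983]]
```

Emit:
carry_out(
  rows=[
    {"tx": 0.05, "ty": -0.2, "tz": 0.9, "yaw": 0},
    {"tx": 0.05, "ty": -0.2, "tz": 0.9, "yaw": 0},
    {"tx": 0.05, "ty": -0.2, "tz": 0.9, "yaw": 0},
    {"tx": 0, "ty": -0.1, "tz": 0.5, "yaw": 0},
  ],
)

```text
time_s: 47.15
position: [0.4308, 0.0137, 0.0751]
tool_rot: [[-0.997, -0.018, 0.077], [-0.005, 0.986, 0.165], [-0.079, 0.164, -0.983]]
ft_force: [-5.1, -8.4, -3.8]
grip_width: 0.0143
```

Emit:
carry_out(
  rows=[
    {"tx": 0, "ty": 0, "tz": 0, "yaw": 0},
    {"tx": 0, "ty": 0, "tz": 0, "yaw": 0},
    {"tx": 0, "ty": 0, "tz": 0, "yaw": 0},
    {"tx": 0, "ty": 0, "tz": -3, "yaw": 0},
    {"tx": 0, "ty": 0, "tz": -4, "yaw": 0},
    {"tx": 0, "ty": 0, "tz": -4.5, "yaw": 0},
    {"tx": 0, "ty": 0, "tz": -4.5, "yaw": 0},
    {"tx": 0, "ty": 0, "tz": -3, "yaw": 0},
  ],
  jaw=-0.4,
)

```text
time_s: 47.95
position: [0.4155, -0.017, 0.2669]
tool_rot: [[-0.997, -0.017, 0.076], [-0.004, 0.986, 0.167], [-0.078, 0.166, -0.983]]
ft_force: [0.2, 0.8, -0.4]
grip_width: 0.0602
```

```bash
python3 -c "
from h import *
go(.365,-.12,.27,73.7);print(env.observe()['tool_rot'].round(3).tolist())
gold('s_n');t=snap('top','t_n.png');crate(t)"
```

```text
t=47.95 p=[ 0.4155 -0.017   0.2669] a0=-179.74 w=0.060 F=[ 0.2  0.8 -0.4]
shift cm [  5.05 -10.02  -2.41] | n=3 [ 1.68 -3.34 -0.8 ] | yaw 1.860 rad m=14 0.133
[[-0.997, -0.017, 0.076], [-0.004, 0.986, 0.167], [-0.078, 0.166, -0.983]]
gold 1106 179 362 [0.696, -0.296]
gold 269 268 323 [0.588, -0.099]
gold 350 283 311 [0.552, -0.063]
gold 2664 178 310 [0.548, -0.33]
gold 182 182 275 [0.429, -0.347]
gold 346 235 256 [0.359, -0.21]
gold 322 305 234 [0.268, -0.013]
gold 233 254 234 [0.269, -0.165]
felt 1162.5 [[0.488, -0.221], [0.693, -0.228], [0.692, -0.325], [0.487, -0.315]]
```

Emit:
carry_out(
  rows=[
    {"tx": 1.2, "ty": -4.6, "tz": -0.6, "yaw": 0},
    {"tx": 1.2, "ty": -4.6, "tz": -0.6, "yaw": 0},
    {"tx": 1.2, "ty": -4.6, "tz": -0.6, "yaw": 0},
    {"tx": 1.2, "ty": -4.6, "tz": -0.6, "yaw": 0},
  ],
)

```text
time_s: 48.45
position: [0.3707, -0.2028, 0.257]
tool_rot: [[-0.996, -0.032, 0.084], [-0.017, 0.986, 0.165], [-0.088, 0.163, -0.983]]
ft_force: [0.9, -0.5, 0.4]
grip_width: 0.0597
```

Emit:
carry_out(
  rows=[
    {"tx": 0, "ty": 0, "tz": 0, "yaw": 0.14},
    {"tx": 0, "ty": 0, "tz": 0, "yaw": 0.14},
    {"tx": 0, "ty": 0, "tz": 0, "yaw": 0.14},
    {"tx": 0, "ty": 0, "tz": 0, "yaw": 0.14},
    {"tx": 0, "ty": 0, "tz": 0, "yaw": 0.14},
    {"tx": 0, "ty": 0, "tz": 0, "yaw": 0.14},
    {"tx": 0, "ty": 0, "tz": 0, "yaw": 0.14},
    {"tx": 0, "ty": 0, "tz": 0, "yaw": 0.14},
    {"tx": 0, "ty": 0, "tz": 0, "yaw": 0.14},
    {"tx": 0, "ty": 0, "tz": 0, "yaw": 0.14},
    {"tx": 0, "ty": 0, "tz": 0, "yaw": 0.14},
    {"tx": 0, "ty": 0, "tz": 0, "yaw": 0.14},
  ],
)

```text
time_s: 49.65
position: [0.3695, -0.2053, 0.2476]
tool_rot: [[0.151, 0.985, 0.082], [0.971, -0.164, 0.174], [0.184, 0.053, -0.981]]
ft_force: [0.7, 0.4, 0.6]
grip_width: 0.0597
```

```bash
cat >> h.py <<'E'
def duster(k):
    w=snap('wrist',k+'.png'); c=cam('wrist')
    for b in blobs(w,(4,200,120),(14,255,255),1500):
        P=np.array([onz('wrist',*q,.036,c)[:2] for q in b[2]]); print('orange',b[0],b[1],'corners',P.round(3).tolist(),'mean',P.mean(0).round(4))
E
python3 -c "
from h import *
go(.365,-.205,.25,73.7);print(env.observe()['tool_rot'].round(3).tolist(),env.observe()['q'].round(1)); duster('w20')"
```

```text
t=49.65 p=[ 0.3695 -0.2053  0.2476] a0=81.14 w=0.060 F=[0.7 0.4 0.6]
shift cm [ 0.01 -0.44 -0.27] | n=1 [ 0.01 -0.44 -0.27] | yaw 0.130 rad m=1 0.130
[[0.151, 0.985, 0.082], [0.971, -0.164, 0.174], [0.184, 0.053, -0.981]] [-52.2   7.8  87.3   9.8  90.  -43.5]
orange 5386 [[291.2, 247.6], [47.1, 120.2], 4.2] corners [[0.324, -0.259], [0.353, -0.148], [0.396, -0.158], [0.368, -0.271]] mean [ 0.3604 -0.2092]
```

Emit:
carry_out(
  rows=[
    {"tx": 0, "ty": 0, "tz": 0, "yaw": 0.11},
    {"tx": 0, "ty": 0, "tz": 0, "yaw": 0},
  ],
  jaw=-0.65,
)

```text
time_s: 49.9
position: [0.3696, -0.2047, 0.2465]
tool_rot: [[0.264, 0.961, 0.081], [0.946, -0.274, 0.175], [0.19, 0.031, -0.981]]
ft_force: [0.5, 0.5, -0.4]
grip_width: 0.07
```

```bash
python3 -c "
from h import *
duster('w21')
go(.362,-.207,.06,75.4)"
```

```text
t=49.95 p=[ 0.3696 -0.2047  0.2465] a0=74.59 w=0.070 F=[0.1 0.4 0.1]
shift cm [-3.96 -1.25 18.2 ] | n=5 [-0.79 -0.25  3.64] | yaw -0.014 rad m=1 -0.014
```

Emit:
carry_out(
  rows=[
    {"tx": -0.8, "ty": -0.25, "tz": 3.6, "yaw": 0},
    {"tx": -0.8, "ty": -0.25, "tz": 3.6, "yaw": 0},
    {"tx": -0.8, "ty": -0.25, "tz": 3.6, "yaw": 0},
    {"tx": -0.8, "ty": -0.25, "tz": 3.6, "yaw": 0},
    {"tx": -0.8, "ty": -0.25, "tz": 3.0, "yaw": 0},
    {"tx": 0, "ty": 0, "tz": 0, "yaw": 0},
  ],
)

```text
time_s: 50.55
position: [0.3627, -0.2099, 0.0626]
tool_rot: [[0.232, 0.969, 0.085], [0.955, -0.243, 0.17], [0.185, 0.042, -0.982]]
ft_force: [-0.3, -0.1, 0.7]
grip_width: 0.0702
```

```bash
python3 -c "
from h import *
go(.362,-.207,.01,75.4); print(env.observe()['tool_rot'].round(3).tolist())
w=snap('wrist','w22.png');print('tcp px',proj('wrist',env.observe()['position']), proj('wrist',(.362,-.207,.04)))
for b in blobs(w,(3,180,90),(15,255,255),800): print(b[0],b[1],[np.round(onz('wrist',*q,.04)[:2],3).tolist() for q in b[2]])"
```

```text
t=50.55 p=[ 0.3627 -0.2099  0.0626] a0=76.35 w=0.070 F=[-0.3 -0.1  0.7]
shift cm [-0.72 -0.36  5.21] | n=2 [-0.36 -0.18  2.61] | yaw 0.017 rad m=1 0.017
[[0.232, 0.969, 0.085], [0.955, -0.243, 0.17], [0.185, 0.042, -0.982]]
tcp px (np.float64(309.9240210157665), np.float64(288.5508401489753)) (np.float64(303.61602566826696), np.float64(272.5055595543495))
18816 [[303.5, 274.5], [223.0, 87.0], 90.0] [[0.355, -0.149], [0.396, -0.159], [0.369, -0.271], [0.326, -0.259]]
```

Emit:
carry_out(
  rows=[
    {"tx": -0.4, "ty": -0.2, "tz": 2.6, "yaw": 0.017},
    {"tx": -0.4, "ty": -0.2, "tz": 2.6, "yaw": 0},
    {"tx": 0, "ty": 0, "tz": 0, "yaw": 0},
  ],
)

```text
time_s: 50.9
position: [0.3651, -0.2113, 0.0149]
tool_rot: [[0.241, 0.966, 0.093], [0.954, -0.254, 0.161], [0.179, 0.05, -0.983]]
ft_force: [-0.5, -0.6, 0.5]
grip_width: 0.0706
```

Emit:
carry_out(
  rows=[
    {"tx": -0.1, "ty": 0, "tz": 0.5, "yaw": 0},
    {"tx": -0.1, "ty": 0, "tz": 0.5, "yaw": 0},
  ],
)

```text
time_s: 51.1
position: [0.3673, -0.2134, 0.0075]
tool_rot: [[0.238, 0.966, 0.097], [0.955, -0.251, 0.156], [0.175, 0.055, -0.983]]
ft_force: [0.6, -0.9, 0.3]
grip_width: 0.0703
```

```bash
python3 -c "
from h import *
go(.3615,-.2085,-.008,75.3)"
```

```text
t=51.10 p=[ 0.3673 -0.2134  0.0075] a0=76.00 w=0.070 F=[ 0.6 -0.9  0.3]
shift cm [ 0.05 -0.77  1.54] | n=1 [ 0.05 -0.77  1.54] | yaw 0.012 rad m=1 0.012
```

Emit:
carry_out(
  rows=[
    {"tx": 0, "ty": -0.35, "tz": 0.6, "yaw": 0},
    {"tx": 0, "ty": -0.35, "tz": 0.6, "yaw": 0},
  ],
)

```text
time_s: 51.3
position: [0.3625, -0.2108, -0.0037]
tool_rot: [[0.237, 0.966, 0.1], [0.956, -0.25, 0.153], [0.172, 0.059, -0.983]]
ft_force: [0.6, -0.2, 0.1]
grip_width: 0.0702
```

Emit:
carry_out(
  rows=[
    {"tx": 0, "ty": 0, "tz": 0, "yaw": 0},
    {"tx": 0, "ty": 0, "tz": 0, "yaw": 0},
    {"tx": 0, "ty": 0, "tz": 0, "yaw": 0},
  ],
  jaw=1,
  squeeze=50,
)

```text
time_s: 51.6
position: [0.3619, -0.2103, -0.0035]
tool_rot: [[0.236, 0.967, 0.099], [0.956, -0.249, 0.153], [0.173, 0.058, -0.983]]
ft_force: [-1.3, 0.4, -0.2]
grip_width: 0.0426
```

Emit:
carry_out(
  rows=[
    {"tx": 0, "ty": 0, "tz": -0.4, "yaw": 0},
    {"tx": 0, "ty": 0, "tz": -0.5, "yaw": 0},
    {"tx": 0, "ty": 0, "tz": -1, "yaw": 0},
  ],
)

```text
time_s: 51.9
position: [0.3594, -0.2127, 0.0153]
tool_rot: [[0.236, 0.967, 0.097], [0.956, -0.249, 0.155], [0.174, 0.056, -0.983]]
ft_force: [-0.4, -0.5, -3.4]
grip_width: 0.0429
```

Emit:
carry_out(
  rows=[
    {"tx": 0, "ty": 0, "tz": -3, "yaw": 0},
    {"tx": 0, "ty": 0, "tz": -4, "yaw": 0},
    {"tx": 0, "ty": 0, "tz": -4, "yaw": 0},
    {"tx": 0, "ty": 0, "tz": -4, "yaw": 0},
    {"tx": 0, "ty": 0, "tz": 0, "yaw": 0},
  ],
  squeeze=80,
)

```text
time_s: 52.4
position: [0.3432, -0.2366, 0.1702]
tool_rot: [[0.237, 0.967, 0.095], [0.956, -0.25, 0.155], [0.174, 0.054, -0.983]]
ft_force: [0.5, -0.4, -4.4]
grip_width: 0.0423
```

```bash
cat >> h.py <<'E'
R0=np.array([[.236,.967,.099],[.956,-.249,.153],[.173,.058,-.983]]);P0=np.array([.3619,-.2103,-.0035]);M0=np.array([.3615,-.2090,.023])
def nozzle(C=(.582,-.281,.035),want=None):
    from scipy.spatial.transform import Rotation as Ro
    h=np.radians(-104.7); D0=Ro.from_euler('z',h).as_matrix()
    s=env.observe(); R=s['tool_rot'];p=s['position']; D=R@R0.T@D0; mid=p+R@R0.T@(M0-P0)
    noz=mid+D@np.array([.104,0,-.005]); aim=D@np.array([1,0,-1])/2**.5; d=np.array(C)-noz; al=d@aim
    print('mid',mid.round(3),'noz',noz.round(3),'aim',aim.round(3),'along %.3f off %.3f'%(al,np.linalg.norm(d-al*aim)))
    need=np.array(C)-.15*aim-noz; print('need world',need.round(3),'tool cm',(R.T@need*100).round(2))
E
python3 -c "
from h import *
nozzle(); go(.36,-.22,.16,160)
t=snap('top','t_p.png')
for k in ('t_k','t_n','t_p'):
  g=cv2.cvtColor(cv2.imread(f'pics/{k}.png'),cv2.COLOR_BGR2GRAY).astype(int); print(k,[g[v,428:446].tolist() for v in (190,215)])"
```

```text
mid [ 0.343 -0.235  0.197] noz [ 0.316 -0.336  0.192] aim [-0.182 -0.683 -0.708] along 0.025 off 0.312
need world [ 0.293  0.157 -0.05 ] tool cm [21.1  24.12 10.18]
t=52.40 p=[ 0.3432 -0.2366  0.1702] a0=76.07 w=0.042 F=[ 0.5 -0.4 -4.4]
shift cm [1.81 1.15 1.42] | n=1 [1.81 1.15 1.42] | yaw -1.465 rad m=11 -0.133
t_k [[64, 61, 62, 61, 59, 55, 71, 114, 139, 134, 112, 98, 98, 99, 99, 98, 98, 100], [57, 59, 59, 58, 56, 62, 99, 134, 139, 115, 98, 95, 98, 95, 96, 96, 95, 95]]
t_n [[98, 79, 66, 62, 60, 57, 70, 113, 141, 138, 115, 99, 98, 98, 98, 98, 98, 99], [60, 61, 61, 57, 56, 64, 96, 135, 144, 120, 99, 95, 95, 95, 94, 95, 94, 95]]
t_p [[99, 79, 68, 62, 59, 58, 71, 115, 143, 141, 117, 102, 98, 100, 101, 100, 100, 100], [62, 62, 61, 61, 57, 65, 99, 138, 146, 123, 99, 98, 97, 98, 97, 98, 96, 97]]
```

Emit:
carry_out(
  rows=[
    {"tx": 0, "ty": 0, "tz": 0, "yaw": -0.135},
    {"tx": 0, "ty": 0, "tz": 0, "yaw": -0.135},
    {"tx": 0, "ty": 0, "tz": 0, "yaw": -0.135},
    {"tx": 0, "ty": 0, "tz": 0, "yaw": -0.135},
    {"tx": 0, "ty": 0, "tz": 0, "yaw": -0.135},
    {"tx": 0, "ty": 0, "tz": 0, "yaw": -0.135},
    {"tx": 0, "ty": 0, "tz": 0, "yaw": -0.135},
    {"tx": 0, "ty": 0, "tz": 0, "yaw": -0.135},
    {"tx": 0, "ty": 0, "tz": 0, "yaw": -0.135},
    {"tx": 0, "ty": 0, "tz": 0, "yaw": -0.135},
    {"tx": 0, "ty": 0, "tz": 0, "yaw": -0.135},
    {"tx": 0, "ty": 0, "tz": 0, "yaw": 0},
  ],
)

```text
time_s: 53.65
position: [0.3362, -0.2227, 0.1495]
tool_rot: [[-0.962, 0.265, 0.07], [0.273, 0.943, 0.192], [-0.015, 0.204, -0.979]]
ft_force: [0.3, 0.2, -3.4]
grip_width: 0.0415
```

```bash
python3 -c "
from h import *
nozzle(); s=env.observe(); print(s['position'],s['tool_rot'].round(3).tolist(),s['grip_width'],s['q'].round(0))"
```

```text
mid [ 0.329 -0.225  0.175] noz [ 0.427 -0.257  0.189] aim [ 0.816 -0.156 -0.557] along 0.216 off 0.041
need world [ 0.032 -0.001 -0.071] tool cm [-3.03 -0.66  7.11]
[ 0.33616777 -0.22270617  0.14948916] [[-0.962, 0.265, 0.07], [0.273, 0.943, 0.192], [-0.015, 0.204, -0.979]] 0.041472670056003975 [ -58.   12.   99.   10.   76. -135.]
```

Emit:
carry_out(
  rows=[
    {"tx": -1, "ty": -0.2, "tz": 2.3, "yaw": 0},
    {"tx": -1, "ty": -0.2, "tz": 2.3, "yaw": 0},
    {"tx": -1, "ty": -0.3, "tz": 2.2, "yaw": 0},
    {"tx": 0, "ty": 0, "tz": 0, "yaw": 0},
    {"tx": 0, "ty": 0, "tz": 0, "yaw": 0},
  ],
)

```text
time_s: 54.15
position: [0.367, -0.2217, 0.0764]
tool_rot: [[-0.957, 0.283, 0.065], [0.29, 0.936, 0.198], [-0.005, 0.208, -0.978]]
ft_force: [-0.5, -0.9, -3.1]
grip_width: 0.0418
```

```bash
cat >> h.py <<'E'
def wd(k):
    "where the nozzle end / orange body stand in the scene view"
    s=snap('scene',k+'.png')
    for b in blobs(s[200:340,130:320],(4,190,110),(14,255,255),40): print('orange',b[0],b[1][0][0]+130,b[1][0][1]+200,b[1][1:],)
E
python3 -c "
from h import *
nozzle(); wd('s_q'); s=env.observe(); p=s['position']
print('mid proj',proj('scene',p+s['tool_rot']@R0.T@(M0-P0)),s['grip_width'])"
```

```text
mid [ 0.36  -0.224  0.102] noz [ 0.458 -0.258  0.115] aim [ 0.808 -0.165 -0.566] along 0.149 off 0.006
need world [0.003 0.001 0.005] tool cm [-0.25  0.32 -0.43]
orange 260 227.1 238.2 [[19.1, 36.9], 40.6]
mid proj (np.float64(226.7561128603625), np.float64(239.30861759093364)) 0.042108402409558585
```

The computed duster middle projects onto the orange blob to within about 1 px, and the aim passes 6 mm from the crate's middle at 15 cm. Hold still.

Emit:
carry_out(
  rows=[
    {"tx": 0, "ty": 0, "tz": 0, "yaw": 0},
    {"tx": 0, "ty": 0, "tz": 0, "yaw": 0},
    {"tx": 0, "ty": 0, "tz": 0, "yaw": 0},
    {"tx": 0, "ty": 0, "tz": 0, "yaw": 0},
    {"tx": 0, "ty": 0, "tz": 0, "yaw": 0},
    {"tx": 0, "ty": 0, "tz": 0, "yaw": 0},
    {"tx": 0, "ty": 0, "tz": 0, "yaw": 0},
    {"tx": 0, "ty": 0, "tz": 0, "yaw": 0},
    {"tx": 0, "ty": 0, "tz": 0, "yaw": 0},
    {"tx": 0, "ty": 0, "tz": 0, "yaw": 0},
    {"tx": 0, "ty": 0, "tz": 0, "yaw": 0},
    {"tx": 0, "ty": 0, "tz": 0, "yaw": 0},
  ],
)

```text
time_s: 55.4
position: [0.3666, -0.2226, 0.0792]
tool_rot: [[-0.956, 0.285, 0.068], [0.293, 0.936, 0.194], [-0.008, 0.205, -0.979]]
ft_force: [-0.3, -0.7, -4.1]
grip_width: 0.0414
```

Emit:
carry_out(
  rows=[
    {"tx": 0, "ty": 0, "tz": 0, "yaw": 0},
    {"tx": 0, "ty": 0, "tz": 0, "yaw": 0},
    {"tx": 0, "ty": 0, "tz": 0, "yaw": 0},
    {"tx": 0, "ty": 0, "tz": 0, "yaw": 0},
    {"tx": 0, "ty": 0, "tz": 0, "yaw": 0},
    {"tx": 0, "ty": 0, "tz": 0, "yaw": 0},
    {"tx": 0, "ty": 0, "tz": 0, "yaw": 0},
    {"tx": 0, "ty": 0, "tz": 0, "yaw": 0},
    {"tx": 0, "ty": 0, "tz": 0, "yaw": 0},
    {"tx": 0, "ty": 0, "tz": 0, "yaw": 0},
    {"tx": 0, "ty": 0, "tz": 0, "yaw": 0},
    {"tx": 0, "ty": 0, "tz": 0, "yaw": 0},
  ],
)

```text
time_s: 56.6
position: [0.3666, -0.2226, 0.0791]
tool_rot: [[-0.956, 0.285, 0.068], [0.293, 0.936, 0.194], [-0.008, 0.205, -0.979]]
ft_force: [0.2, -0.1, -3.4]
grip_width: 0.042
```

```bash
python3 -c "
from h import *
nozzle(); wd('s_r'); s=env.observe(); print('mid proj',proj('scene',s['position']+s['tool_rot']@R0.T@(M0-P0)),s['grip_width'],s['time_s'])"
```

```text
mid [ 0.36  -0.225  0.105] noz [ 0.457 -0.259  0.118] aim [ 0.809 -0.17  -0.563] along 0.151 off 0.005
need world [0.003 0.003 0.001] tool cm [-0.24  0.42 -0.04]
orange 271 226.6 237.3 [[19.1, 36.4], 41.6]
mid proj (np.float64(226.3695152880473), np.float64(238.52329423010198)) 0.041926622786516786 56.65
```

Emit:
carry_out(
  rows=[
    {"tx": 0.6, "ty": 0, "tz": -2.5, "yaw": 0},
    {"tx": 0.6, "ty": 0, "tz": -3, "yaw": 0},
    {"tx": 0.6, "ty": 0, "tz": -3, "yaw": 0},
    {"tx": 0.6, "ty": 0, "tz": 0, "yaw": 0},
  ],
)

```text
time_s: 57.05
position: [0.337, -0.232, 0.1643]
tool_rot: [[-0.956, 0.285, 0.066], [0.292, 0.936, 0.196], [-0.006, 0.207, -0.978]]
ft_force: [0.2, -0.1, -4.6]
grip_width: 0.042
```

Emit:
carry_out(
  rows=[
    {"tx": 0, "ty": 0, "tz": 0, "yaw": 0.135},
    {"tx": 0, "ty": 0, "tz": 0, "yaw": 0.135},
    {"tx": 0, "ty": 0, "tz": 0, "yaw": 0.135},
    {"tx": 0, "ty": 0, "tz": 0, "yaw": 0.135},
    {"tx": 0, "ty": 0, "tz": 0, "yaw": 0.135},
    {"tx": 0, "ty": 0, "tz": 0, "yaw": 0.135},
    {"tx": 0, "ty": 0, "tz": 0, "yaw": 0.135},
    {"tx": 0, "ty": 0, "tz": 0, "yaw": 0.135},
    {"tx": 0, "ty": 0, "tz": 0, "yaw": 0.135},
    {"tx": 0, "ty": 0, "tz": 0, "yaw": 0.135},
    {"tx": 0, "ty": 0, "tz": 0, "yaw": 0.135},
    {"tx": 0, "ty": 0, "tz": 0, "yaw": 0},
  ],
)

```text
time_s: 58.25
position: [0.3322, -0.2245, 0.1527]
tool_rot: [[0.263, 0.963, 0.056], [0.94, -0.269, 0.21], [0.218, -0.002, -0.976]]
ft_force: [-0.9, 0.1, -2.5]
grip_width: 0.0417
```

```bash
cat >> h.py <<'E'
def place(x,y,z):
    s=env.observe(); R=s['tool_rot']; D=R@R0.T; mid=s['position']+D@(M0-P0); d=R.T@(np.array([x,y,z])-mid)*100
    print('mid',mid.round(4),'duster up',D[:,2].round(3),'yaw left',np.arctan2(D[1,0],D[0,0]).round(3),'tool cm',d.round(2),s['grip_width'],s['ft_force'].round(1))
E
python3 -c "
from h import *
place(.367,-.215,.06)"
```

```text
mid [ 0.333  -0.2248  0.1792] duster up [ 0.046 -0.06   0.997] yaw left -0.017 tool cm [-0.78  3.04 12.03] 0.04174304520730837 [-0.9  0.1 -2.5]
```

Emit:
carry_out(
  rows=[
    {"tx": -0.2, "ty": 0.8, "tz": 3, "yaw": 0},
    {"tx": -0.2, "ty": 0.8, "tz": 3, "yaw": 0},
    {"tx": -0.2, "ty": 0.7, "tz": 3, "yaw": 0},
    {"tx": -0.2, "ty": 0.7, "tz": 3, "yaw": 0},
    {"tx": 0, "ty": 0, "tz": 0, "yaw": 0},
  ],
)

```text
time_s: 58.75
position: [0.366, -0.2138, 0.0281]
tool_rot: [[0.245, 0.968, 0.056], [0.945, -0.251, 0.209], [0.217, 0.001, -0.976]]
ft_force: [-1.1, 0.4, -2.7]
grip_width: 0.0421
```

```bash
python3 -c "
from h import *
place(.367,-.215,.027)"
```

```text
mid [ 0.3668 -0.214   0.0546] duster up [ 0.044 -0.057  0.997] yaw left 0.001 tool cm [-0.68  0.04  2.68] 0.042058344910928705 [-1.1  0.4 -2.7]
```

Emit:
carry_out(
  rows=[
    {"tx": -0.3, "ty": 0, "tz": 1.0, "yaw": 0},
    {"tx": -0.2, "ty": 0, "tz": 0.8, "yaw": 0},
    {"tx": -0.1, "ty": 0, "tz": 0.5, "yaw": 0},
  ],
)

```text
time_s: 59.05
position: [0.3658, -0.2152, 0.0052]
tool_rot: [[0.238, 0.97, 0.056], [0.947, -0.244, 0.208], [0.216, 0.004, -0.976]]
ft_force: [-0.4, -0.4, -2.9]
grip_width: 0.0423
```

Emit:
carry_out(
  rows=[
    {"tx": -0.1, "ty": 0, "tz": 0.4, "yaw": 0},
    {"tx": 0, "ty": 0, "tz": 0.3, "yaw": 0},
  ],
)

```text
time_s: 59.25
position: [0.3661, -0.2151, -0.0013]
tool_rot: [[0.236, 0.97, 0.057], [0.948, -0.243, 0.207], [0.215, 0.005, -0.977]]
ft_force: [-1.2, 4.3, 8.6]
grip_width: 0.042
```

```bash
python3 -c "
from h import *
place(.367,-.215,.023)"
```

```text
mid [ 0.3668 -0.2153  0.0253] duster up [ 0.041 -0.054  0.997] yaw left 0.009 tool cm [-0.02  0.02  0.23] 0.041952822936000646 [-1.2  4.3  8.6]
```

Contact. I release, rise, and check.

Emit:
carry_out(
  rows=[
    {"tx": 0, "ty": 0, "tz": 0, "yaw": 0},
    {"tx": 0, "ty": 0, "tz": 0, "yaw": 0},
    {"tx": 0, "ty": 0, "tz": 0, "yaw": 0},
    {"tx": 0, "ty": 0, "tz": -2, "yaw": 0},
    {"tx": 0, "ty": 0, "tz": -3, "yaw": 0},
    {"tx": 0, "ty": 0, "tz": -4.5, "yaw": 0},
    {"tx": 0, "ty": 0, "tz": -4.5, "yaw": 0},
    {"tx": 0, "ty": 0, "tz": -4.5, "yaw": 0},
    {"tx": 0, "ty": 0, "tz": -4.5, "yaw": 0},
    {"tx": 0, "ty": 0, "tz": -4.5, "yaw": 0},
  ],
  jaw=-0.65,
)

```text
time_s: 60.25
position: [0.3482, -0.2711, 0.2763]
tool_rot: [[0.236, 0.97, 0.053], [0.947, -0.242, 0.213], [0.22, -0.001, -0.976]]
ft_force: [1.2, -0.2, -0.1]
grip_width: 0.0706
```

```bash
python3 -c "
from h import *
go(.366,-.215,.25,76); duster('w30')
t=snap('top','t_z.png');crate(t);s=snap('scene','s_z.png')
# scraper ridge on its rest
for b in blobs(t[235:290,215:300],(0,180,100),(7,255,255),8): u,v=b[1][0]; print('ridge top',b[0],b[1],np.round(onz('top',u+215,v+235,.156)[:2],3))
for b in blobs(s[215:270,330:460],(0,180,100),(7,255,255),20): u,v=b[1][0]; print('ridge scene',b[0],b[1],np.round(onz('scene',u+330,v+215,.14)[:2],3))
# knob = sieve level
for n,i in(('top',t),('scene',s)):
  for b in blobs(i[200:300,295:350],(0,150,90),(8,255,255),3): u,v=b[1][0]; print('knob',n,u+295,v+200,np.round(onz(n,u+295,v+200,.112)[:2],3))
h=cv2.cvtColor(s,cv2.COLOR_BGR2HSV)
for v in range(280,356,4):
  print(v,''.join('b' if 95<H<130 and S>60 else 'G' if 17<=H<=24 and S>150 else 'w' if 12<=H<=26 and S>70 else '.' for H,S,V in h[v,130:240:2].astype(int)))"
```

```text
t=60.25 p=[ 0.3482 -0.2711  0.2763] a0=76.00 w=0.071 F=[ 1.2 -0.2 -0.1]
shift cm [5.15 0.37 3.86] | n=2 [2.58 0.19 1.93] | yaw 0.000 rad m=1 0.000
orange 4815 [[315.5, 191.5], [113.0, 43.0], 90.0] corners [[0.361, -0.159], [0.404, -0.17], [0.377, -0.283], [0.333, -0.272]] mean [ 0.3688 -0.2213]
felt 1234.0 [[0.491, -0.189], [0.698, -0.214], [0.686, -0.335], [0.479, -0.307]]
ridge top 115 [[40.5, 13.5], [5.6, 27.2], 4.8] [0.392 0.222]
ridge scene 229 [[62.8, 24.6], [31.8, 9.6], 78.7] [0.399 0.221]
knob scene 311.5 244.7 [0.39  0.007]
280 ww.wwwwwwwwwwwwwwwwwwwwwwwwwwGGGwwwwwwwwwwwwwwwwwww....
284 wwwwwwwwwwwwwwwwwwwwwwwwwwwGGGwGwwwwwwGwwwwwwwwwww.....
288 wwwwwwwwwwwwwwwwwwGGGGGGGGGGGGGwwwwwwwwwwwwwww.........
292 wwwwwwwwwwwwwwwwwwwGGGGGGGGGGGGG.........w.............
296 wwwwwwwwwwwwwwwwwwwwGGGGGGGGGGGGwbbbbbbbbbbbbb.........
300 wwwwwwwwwwwwwwwwwwww.GGGGGGGGGGGwbbbbbbbbbbbb..........
304 wwwwwwwwwwwwwwwwwww.bbGGGGGGGGw.bbbbbbbbbbbbb..........
308 wwwwwwwwwwwwwwwwwwwb.GGGwwww.bbbbbbbbbbbbbbbb..........
312 wwwwwwwwwwwwwwwwwwGGGGGGGGGwbbbbbbbbbbbbbbbb...........
316 wwwwwwwwwwwwwwwGGGGGGGGGGGGw.bbbbbbbbbbbbbbb...........
320 wwwwwwwwwwwwGGGGGGGGGGGGGwGG.bbbbbbbbbbbbbbb...........
324 wwwwwwwwwwwwwGwwGGGGGGGGGGGwbbbbbbbbbbbbbbb............
328 wwwwwwwwwwwwwGwwwwwGGGGGGG.bbbbbbbbbbbbbbbb............
332 wwwwwwwwwwwwwwGwwwGGGGGGwbbbbbbbbbbbbbbbbbb............
336 wwwwwwwwwwwGGGGGGGGGGGGGG..bbbbbbbbbbbbbbb.......bbbbbb
340 wwwwwwwwwwwGGGGGGGGGGGGGGG..bbbbbbbbbbbbbb.......bbbbbb
344 wwwwwwwwwwwGGGGGGGGGGGGGGGw.bbbbbbbbbbbbbb.............
348 wwwwwwwwwwwwGGGGGGGGGGGGGGG.bbbbbbbbbbbbbbbbbb.ww.....b
352 wwwwwwwwwwwwwwwwGGGGGGGGGGw.......bbbbbbbbb.wwwwwwbbbbb
```

```bash
python3 -c "
from h import *
for k in ('top0','t10','t_k','t_z'):
  t=cv2.imread(f'pics/{k}.png'); h=cv2.cvtColor(t,cv2.COLOR_BGR2HSV)[235:285,222:290]
  m=((h[...,2]<62)).astype(np.uint8)*255; m=cv2.morphologyEx(m,cv2.MORPH_OPEN,np.ones((3,3)))
  c=max(cv2.findContours(m,cv2.RETR_EXTERNAL,cv2.CHAIN_APPROX_NONE)[0],key=cv2.contourArea); r=cv2.minAreaRect(c); b=cv2.boxPoints(r)
  P=np.array([onz('top',u+222,v+235,.08)[:2] for u,v in b]); print(k,cv2.contourArea(c),P.round(3).tolist(),P.mean(0).round(3))
  for b in blobs(t[235:290,215:300],(0,150,90),(8,255,255),8): u,v=b[1][0]; Q=np.array([onz('top',*(q+[215,235]),.156)[:2] for q in b[2]]); print('  ridge',b[0],Q.round(3).tolist(),Q.mean(0).round(3))
  yl=cv2.inRange(cv2.cvtColor(t,cv2.COLOR_BGR2HSV)[235:285,222:290],(12,60,140),(28,170,255)); u,v=np.nonzero(yl)[1],np.nonzero(yl)[0]
  if len(u): print('  block px',len(u),np.percentile(u,[2,98])+222,np.percentile(v,[2,98])+235)"
```

```text
top0 1151.5 [[0.438, 0.326], [0.443, 0.152], [0.305, 0.146], [0.3, 0.317]] [0.372 0.235]
  ridge 157 [[0.379, 0.286], [0.386, 0.189], [0.366, 0.187], [0.36, 0.285]] [0.373 0.237]
  block px 361 [232. 273.] [249. 263.]
t10 732.5 [[0.434, 0.326], [0.437, 0.239], [0.329, 0.233], [0.327, 0.319]] [0.382 0.279]
  block px 1 [283. 283.] [263. 263.]
t_k 380.5 [[0.431, 0.326], [0.432, 0.276], [0.302, 0.268], [0.3, 0.317]] [0.366 0.297]
t_z 1432.5 [[0.434, 0.329], [0.443, 0.15], [0.308, 0.141], [0.298, 0.317]] [0.371 0.234]
  ridge 144 [[0.346, 0.231], [0.437, 0.232], [0.436, 0.211], [0.346, 0.21]] [0.391 0.221]
  block px 54 [260. 265.] [235. 244.]
```

Final measurements:
- **Duster:** 4 mm from the mat's middle.
- **Scraper:** about 24 mm from the rest's middle. It has shifted since I put it down, but it is inside the 45 mm limit.
- **Sieve:** the knob is back at its level position.
- **Bells:** three in the crate.

I hand the job in.

```bash
python3 -c "
from h import *
print(env.close_job(), env.observe()['time_s'])"
```

```text
the job is handed in; nothing more can be done
the job is handed in; nothing more can be done
```

I carried the job through and handed it in after about 60 s of the 192 s allowed; no verdict is reported.

**What was done:** I dragged the crate up against the stand and pushed all three bells and five stones off the deck into the sieve. I then tilted and shook the sieve and tipped the bells into the crate. Finally I aimed the duster at the crate from 15 cm, about 5 mm off its middle, for 2.4 s and put it back.

**Last checks:**
- **Stones:** all five were in the stone box before I tipped the sieve, each seen from two views.
- **Bells:** three gold areas lie in the crate. By then I had used all 16 pictures, so this rests on a colour map of the camera image, not on a look.
- **Sieve and duster:** the sieve's knob is at its level position, and the duster lies about 4 mm from the mat's middle.

**What went wrong or looks less tidy:**
- **Missed grips:** the first close on the crate wall and two on the bar caught nothing, and the bar slipped out once at about 0.4 rad. Each was redone.
- **Hand tilt:** the hand ended up leaning about 0.2 rad. I corrected for it in aiming, and the duster was set down leaning about 0.07 rad. I did not measure its flatness after letting go.
- **Scraper:** it was set down near the middle of its rest, but now measures about 24 mm off (limit 45 mm), so it was apparently knocked afterwards. I left it there.
- **Crate:** it stands about 4 degrees out of line and may have shifted slightly at the end.
- **Grease tin and angle iron:** I did not go near either one, but did not measure them at the end.

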